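Prop leg down, viewing screen held upright

TASK

Get the tube viewing screen ready for its foot to be fitted: pull the orange travel clip up off its rail and lay it in the steel tray, then flip the blue prop leg down past its snap point until it is fully down, and then bring the tipped screen upright by its black top handle. The sprung hub always tips the screen over again, so finish while still holding the handle with the screen upright and still; leave the kit box, tube rack and reagent bottle alone.

Things in the scene. Friction and masses are not known exactly. Their poses are not given: they have to be found in the camera images.
- base: Fixed grey base, origin: centre of its underside on the bench. x runs along the screen's hub and the rail, y points to the side that the screen tips and the leg swings to, z up. Plate 200 x 150 x 18 mm; on its +y side a tongue 70 mm wide, 5 mm thick reaches y = 165 mm and carries an aluminium rail along x (56 long, 12 wide, top at z = 24 mm, centred on y = 150 mm).
- hub (a point): Point on the hub, the hinge line of the screen: 35 mm above the base's origin. The hinge runs along the base's x.
- screen (a joint): Lean of the screen (grey panel with pale faces, 150 (x) x 24 (y) mm, top edge 205 mm above the hub line, 0.7 kg) in rad: 0 = upright, positive = tipped to the base's +y side. Starts tipped on its stop at about 0.17; other stop -0.2. A hub spring (3 to 4 N at the handle) tips it back to 0.17 whenever let go.
- handle: Black round bar handle on top of the screen: a sleeve 14 mm in diameter, 84 mm long along the base's x, free to roll about its own axis, on two thin posts 94 mm apart. Origin: middle of the bar, 241 mm from the hub line, 29 mm clear above the panel's top edge.
- leg (a joint): Swing of the blue leg relative to the screen, rad: 0 = stowed, standing up beside the screen; 2.27 = fully down (stop), outwards to the base's +y and 35 degrees below level. Over-centre spring: short of about 1.1 it springs back to 0, past about 1.2 it snaps to 2.27 by itself (under 2 N at the tip). The clip on the rail blocks its way down.
- leg_hinge (a point): Pivot of the leg, on the +y side of the screen, 50 mm out from the panel's middle plane and 100 mm above the hub line; its axis runs along the base's x.
- leg_tip (a point): Free end of the blue leg, a flat bar 160 mm long from the pivot, 16 mm wide (along the base's x), 10 mm thick, with an 8 mm bare steel stub on its end. Free room for fingers on both sides along x near the tip; only about 19 mm to the panel when stowed.
- clip: Orange travel clip straddling the rail, 30 (x, along the rail) x 32 mm, 45 g. Origin: underside of its 8 mm crown, on the rail's top. Grip tab on the crown 14 (x) x 24 (y) mm, from 8 to 37 mm above the origin; side walls reach 17 mm below it. Sprung balls hold it: pull straight up with about 5 N, clear of the rail after 17 mm. Room for fingers along x; on its -y side the stowed leg is close.
- tray: Fixed steel tray, open on top, 150 (x) x 130 (y) mm, 22 mm high, walls 4 mm. Origin: centre of its underside, on the bench; its floor is 4 mm above.
- kit_box: Bystander: white carton 130 x 110 x 65 mm high, origin at the centre of its underside.
- tube_rack: Bystander: white tube rack 120 x 160 x 45 mm with blue-capped tubes up to 103 mm high, origin at the centre of its underside.
- reagent: Bystander: amber reagent bottle, 56 mm diameter, 120 mm high, origin at the centre of its underside.
Things that resemble listed ones, but are neither listed nor needed, are in the scene too. Of the things shaped like the clip, the orange one is meant. What is shaped like the tray but brown or green is not meant.

How it is judged:
By the outcome, as a careful person would: the job done as asked, in the order asked, and still so for the second after the job is handed in, while the arm keeps its last pose, push and grip.
It also fails if it takes over 72 s, if anything falls off the work surface, if the arm or the gripper's body presses on something with over 40 N, if the wrist force passes 120 N, or if a joint passes its speed limit or range.

ROBOT

A 6-joint arm with a two-finger parallel gripper is mounted at the origin on the work surface. World frame = base frame: x ahead of the robot, y to its left, z up, the work surface at z = 0. Lengths are in m, angles in rad, forces in N, time in s.
With the tool pointing down it reaches from about 0.225 to 0.725 m from the base axis. Payload 3.1 kg.
Tool frame: the origin (TCP) lies on the mounting face of the last link; the fingertips stand 173 mm ahead of it and the grasp point (between the pads) lies 155 mm ahead of it; z points along the fingers, y is the direction in which the jaws open and shut (so a half turn about z gives the same grasp; the last joint's range is limited). The gripper opens to 85 mm and grips with 20 to 120 N. Pads are 22 mm wide; open, the fingers measure 114 mm over their backs; the gripper's body (76 mm by 85 mm) begins 54 mm behind the grasp point. The pads swing forward as they close: fully open they stand 13 mm farther back than shut.
Start: joints at [1.156, 0.048, 0.099, 1.622, 0, 1.443], TCP at [0.149, 0.504, 0.405] pointing down, gripper open.
Joint ranges: [-2.91, 2.91], [-0.99, 1.94], [-1.21, 1.42], [-2.12, 2.29], [-1.49, 1.47], [-3.14, 3.14]. Speed limits (rad/s): [2.79, 2.79, 3.14, 3.14, 3.14, 3.14].

INTERFACE

Orientations are given as a unit quaternion [x, y, z, w].
In Python, from cell import manip gives the robot as it stands.
- The arm moves only by the tool drive_tool, never from a script. Its arguments are lists of equal length, an entry for each row: "travel": the shift along the tool's x, y, z in m, a list of three; "delta_rot": the turn, a rotation vector about the tool's x, y, z in degrees, a list of three; "grip": the gripper's target within -1 to 1 (fully open at 1, half-way at 0, shut at -1). A call has 1 to 10 rows; each row is the pose to reach, as a shift and turn from the pose measured when the call began, along the tool's axes at that moment; what a row does not reach only later rows make up. A row lasts 1/12 s, in which the tool goes at most 41.7 mm and 7.16 degrees, less where a joint would pass 70% of its speed; a pose out of reach is approached as far as the arm can. A call with a gripper value outside its range is refused whole. The fingers move at their own pace and stop on an object; "force" is the grip in N (left out, the last holds). Time passes only in rows, so rows that repeat a pose let the fingers close. It gives the time, the measured TCP pose, the force and the opening at its end, in the units of the state.
- manip.get_state(): the state, without advancing time (a new reading comes with each control period).
- manip.grab_frame(name): name is "scene" or "side" or "wrist"; returns (picture, depth): 400x640x3 uint8, red, green, blue; 400x640 float32, m along the optical axis (not along the pixel's ray), 0 where there is no reading.
- manip.camera_model(name): a dict with "fx", "fy", "cx", "cy" (pixels), "R" (3x3) and "t" (3): a world point X has camera coordinates R X + t. Camera axes: x right, y down, z forward; pixel columns grow to the right and rows downward; lengths in m; the calibration is good to about 2 mm. A picture is of the moment at which its call begins: read the wrist's pose just before it. camera_model takes no time and is no camera call; for the wrist camera it gives the pose at the moment of the call.
- manip.hand_in(): hands the job in, once; it reports no verdict.
The state is a dict: "t": time; "qpos": joint angles; "qvel": joint speeds; "joint_torque": joint torques, N m; "tcp_pos": TCP position; "eef_rot": TCP orientation; "wrist_force": force on the tool from outside, world axes, zero at the start; "wrist_torque": the same for the moment, N m; "gripper_width": finger opening in m.
Only numpy, scipy, OpenCV 4.12 (cv2) and the standard library are available. Lean on these libraries where they do the work, as an engineer would, in place of code of your own. Each camera call takes 0.05 s, during which the arm holds its last target.

## Working session

There is one attempt and no reset: what is moved stays moved. The work goes in short steps, Python scripts to look and compute and a tool call to move; the robot and the scene stay as the last step left them, time stands still between calls to the robot, and variables do not carry over. Pictures are saved under pics/ and viewed, and the job is handed in when it is done.

Besides the shell and the picture viewer there is one more tool, called as name(argument=value, ...), one argument or row to a line, values as JSON. drive_tool: Moves the arm, as the interface text tells. Its arguments: {"type":"object","properties":{"travel":{"type":"array"},"delta_rot":{"type":"array"},"grip":{"type":"array"},"force":{"type":"number"}},"required":["travel","delta_rot","grip"]}

```bash
ls; mkdir -p pics
cat > h.py <<'E'
import numpy as np, cv2, pickle
from cell import manip
def grab(n,tag):
    cm=manip.camera_model(n); p,d=manip.grab_frame(n)
    cv2.imwrite(f'pics/{tag}.png',p[:,:,::-1]); pickle.dump((cm,p,d),open(f'{tag}.pkl','wb'))
    return cm,p,d
def load(tag): return pickle.load(open(f'{tag}.pkl','rb'))
def ray(cm,u,v):
    R=np.array(cm['R']);t=np.array(cm['t'])
    return -R.T@t, R.T@np.array([(u-cm['cx'])/cm['fx'],(v-cm['cy'])/cm['fy'],1])
def onz(cm,u,v,z):
    o,d=ray(cm,u,v); return o+d*(z-o[2])/d[2]
def pt(cm,dep,u,v):
    o,d=ray(cm,u,v); return o+d*dep[int(v),int(u)]
def cloud(cm,dep):
    v,u=np.mgrid[:dep.shape[0],:dep.shape[1]]
    R=np.array(cm['R']);t=np.array(cm['t'])
    c=np.stack([(u-cm['cx'])/cm['fx']*dep,(v-cm['cy'])/cm['fy']*dep,dep],-1)
    return (c-t)@R
def proj(cm,X):
    c=np.array(cm['R'])@np.array(X)+np.array(cm['t']); return c[0]/c[2]*cm['fx']+cm['cx'],c[1]/c[2]*cm['fy']+cm['cy']
def two(cm1,p1,cm2,p2):
    o1,d1=ray(cm1,*p1);o2,d2=ray(cm2,*p2)
    s=np.linalg.lstsq(np.stack([d1,-d2],1),o2-o1,rcond=None)[0]
    a=o1+s[0]*d1;b=o2+s[1]*d2
    return (a+b)/2,np.linalg.norm(a-b)
E
python3 - <<'E'
from h import *
for n in ['scene','side','wrist']:
    cm,p,d=grab(n,n+'0'); print(n,np.round(ray(cm,320,200),3).tolist(),cm['fx'])
print(manip.get_state())
E
```

```text
pics
scene [[1.002, 0.972, 0.935], [-0.424, -0.674, -0.605]] 400.5245975011594
side [[-0.067, -0.531, 0.99], [0.478, 0.545, -0.689]] 368.2970098472386
wrist [[0.068, 0.527, 0.373], [0.319, -0.083, -0.944]] 354.5451341741782
{'t': 0.15, 'qpos': array([ 1.15621456e+00,  4.86094682e-02,  9.79232757e-02,  1.62200511e+00,
       -2.73621462e-05,  1.44296353e+00]), 'qvel': array([ 6.91860535e-04, -1.49095948e-03,  3.91392987e-03, -8.30455252e-05,
       -1.48152445e-03, -2.61919665e-04]), 'joint_torque': array([ 1.32963636e-03, -3.39260781e+01,  3.20423877e+01,  1.53397769e-02,
       -1.12165676e-04,  1.02880469e-05]), 'tcp_pos': array([0.14845448, 0.50340282, 0.40375348]), 'eef_rot': array([ 1.42883705e-01,  9.89739031e-01, -9.16520577e-04, -2.40646070e-04]), 'wrist_force': array([-0.940203  ,  0.35797173, -0.16784965]), 'wrist_torque': array([ 0.0093636 , -0.01484194,  0.05373185]), 'gripper_width': 0.08535148019072027}
```

View pics/scene0.png

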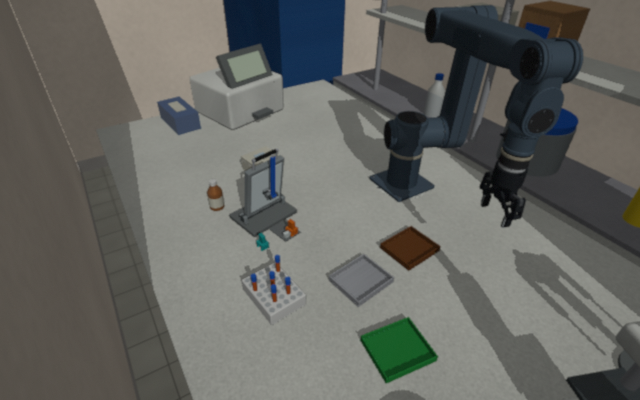

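View pics/side0.png

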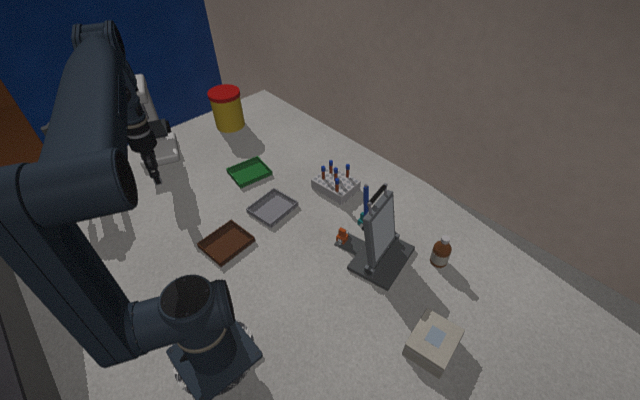

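View pics/wrist0.png

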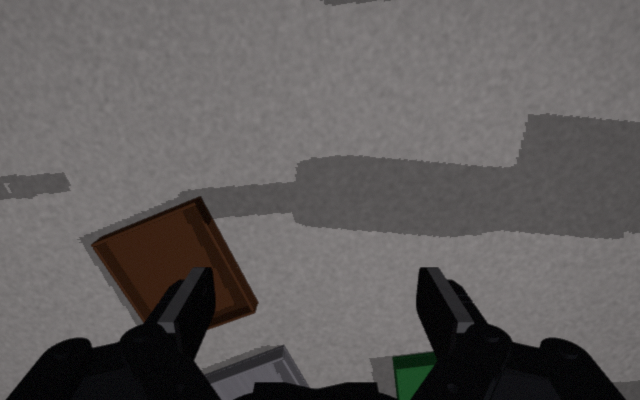

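The scene view shows the screen at about (265,190). The orange clip is at (291,228), a teal lookalike at (263,241), and the steel tray at (360,279), with brown (410,246) and green (398,348) lookalikes. Next I'll zoom in and measure.

Run:
```python
from h import *
a=cv2.imread('pics/scene0.png')[140:260,190:330]; b=cv2.imread('pics/side0.png')[170:300,310:460]
a=cv2.resize(a,None,fx=4,fy=4,interpolation=cv2.INTER_CUBIC)[:480];b=cv2.resize(b,(554,480),interpolation=cv2.INTER_CUBIC)
cv2.imwrite('pics/z1.png',a);cv2.imwrite('pics/z2.png',b)
for tag in ['scene0','side0']:
    cm,p,d=load(tag); C=cloud(cm,d); hsv=cv2.cvtColor(p,cv2.COLOR_RGB2HSV)
    for nm,lo,hi in [('orange',(5,170,120),(16,255,255)),('teal',(80,120,60),(95,255,255)),('blue',(105,150,60),(120,255,255))]:
        m=cv2.inRange(hsv,lo,hi); n,l,s,c=cv2.connectedComponentsWithStats(m)
        for i in range(1,n):
            if s[i,4]>12:
                P=C[(l==i)&(d>0)]
                print(tag,nm,s[i].tolist(),c[i].round(1).tolist(),np.median(P,0).round(3).tolist() if len(P) else None, P[:,2].max().round(3) if len(P) else None)
```

```text
scene0 orange [286, 220, 11, 16, 67] [291.7, 227.9] [0.537, 0.058, 0.032] 0.063
scene0 teal [257, 233, 12, 17, 126] [262.0, 241.7] [0.65, 0.061, 0.026] 0.056
scene0 blue [278, 0, 66, 87, 5070] [310.2, 39.5] [-0.276, -1.2, 0.242] 0.478
scene0 blue [526, 23, 23, 16, 194] [537.7, 29.8] [-0.52, 0.06, 0.541] 0.696
scene0 blue [436, 74, 7, 6, 38] [439.0, 76.4] [-0.568, -0.41, 0.207] 0.217
scene0 blue [546, 109, 32, 26, 467] [563.6, 123.7] [-0.594, 0.245, 0.219] 0.568
scene0 blue [270, 157, 6, 41, 167] [272.5, 176.8] [0.56, -0.024, 0.208] 0.284
scene0 blue [275, 256, 4, 6, 21] [276.7, 258.4] [0.67, 0.215, 0.1] 0.108
scene0 blue [270, 272, 4, 7, 26] [271.5, 274.8] [0.711, 0.264, 0.101] 0.105
scene0 blue [251, 274, 5, 8, 31] [253.2, 277.3] [0.758, 0.247, 0.101] 0.106
scene0 blue [285, 277, 5, 8, 28] [287.4, 280.6] [0.683, 0.305, 0.099] 0.106
scene0 blue [271, 285, 5, 8, 32] [273.2, 288.2] [0.728, 0.309, 0.102] 0.107
side0 orange [339, 228, 6, 4, 13] [341.8, 229.5] [0.534, 0.047, 0.062] 0.065
side0 teal [358, 218, 5, 6, 17] [359.8, 220.8] [0.634, 0.055, 0.025] 0.031
side0 blue [0, 0, 110, 142, 4464] [42.5, 65.0] [0.096, 2.079, 0.12] 0.401
side0 blue [107, 0, 114, 126, 8204] [170.5, 54.5] [0.874, 2.08, -0.021] 0.361
side0 blue [23, 8, 11, 5, 17] [27.5, 10.4] [0.203, 2.078, 0.396] 0.408
side0 blue [6, 27, 6, 7, 14] [8.1, 30.1] [0.077, 2.08, 0.325] 0.339
side0 blue [0, 28, 10, 13, 32] [3.4, 35.6] [0.046, 2.081, 0.303] 0.341
side0 blue [335, 178, 4, 6, 16] [336.6, 180.5] [0.666, 0.207, 0.102] 0.107
side0 blue [364, 187, 4, 28, 77] [365.6, 199.3] [0.551, -0.029, 0.243] 0.287
```

View pics/z1.png

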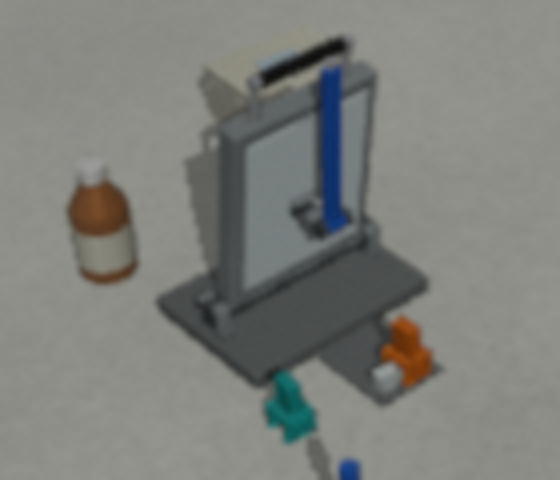

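View pics/z2.png

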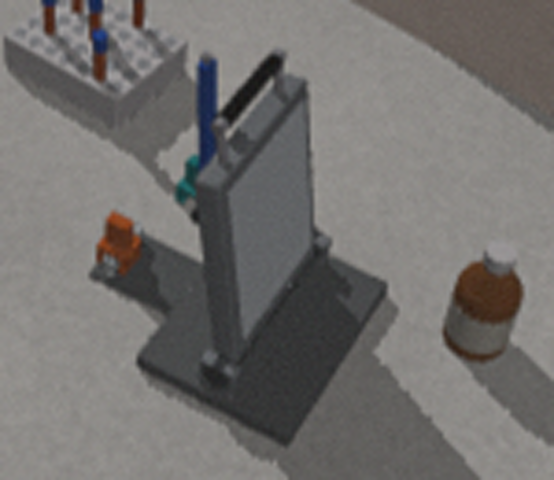

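Run:
```python
from h import *
a,p,d=load('scene0'); b,p2,d2=load('side0')
A=two(a,(276.2,150.7),b,(370.2,203)); B=two(a,(255.5,159.5),b,(385.9,185.4)); print('handle',A,B)
# leg top
print('legtop',two(a,(272.5,157.5),b,(366,186)))
print('tab', two(a,(190+405/4,140+322/4),b,(310+118/3.69,170+217/3.69)))
x=B[0]-A[0]; print('yaw of x axis',np.degrees(np.arctan2(x[1],x[0])))
# base plate corners z=.018 in scene & side
for u,v in [(190+158/4,140+300/4),(190+258/4,140+380/4),(190+428/4,140+280/4)]: print('base sc',onz(a,u,v,.016))
for u,v in [(310+138/3.69,170+362/3.69),(310+290/3.69,170+440/3.69),(310+387/3.69,170+287/3.69)]: print('base sd',onz(b,u,v,.016))
# trays: steel
for tag,(u0,v0,u1,v1) in [('scene0',(320,245,400,310)),('side0',(240,180,305,235))]:
    cm,p,d=load(tag);C=cloud(cm,d)[v0:v1,u0:u1].reshape(-1,3); q=C[(C[:,2]>.012)&(C[:,2]<.04)]
    r=cv2.minAreaRect(q[:,:2].astype(np.float32)); print(tag,r,len(q),np.percentile(q[:,2],95))
```

```text
handle (array([ 0.52212275, -0.06792498,  0.27223219]), np.float64(0.005193183909229417)) (array([ 0.60558122, -0.05091436,  0.27495453]), np.float64(0.009830674410805658))
legtop (array([ 0.55813962, -0.01908352,  0.28273983]), np.float64(0.0036445752923610227))
tab (array([0.53447889, 0.0474801 , 0.06281232]), np.float64(0.0015465679774447393))
yaw of x axis 11.52030234843652
base sc [ 0.68548511 -0.14289496  0.016     ]
base sc [0.65235177 0.001606   0.016     ]
base sc [ 0.46224873 -0.04325375  0.016     ]
base sd [ 0.45889639 -0.05586682  0.016     ]
base sd [ 0.49453239 -0.19706984  0.016     ]
base sd [ 0.68336455 -0.15275374  0.016     ]
scene0 ((0.4155965745449066, 0.3354450762271881), (0.2324933260679245, 0.1333811730146408), 8.717245101928711) 504 0.02365688383907955
side0 ((0.40732869505882263, 0.39356547594070435), (0.2305116206407547, 0.25568753480911255), 7.719141483306885) 365 0.025060165345223716
```

```bash
cat >> h.py <<'E'
from scipy.spatial.transform import Rotation as Ro
YAW=np.radians(13.3)
def Rt(az,tilt=0):
    """tool pointing down, tool x at azimuth az (deg); tilt about tool y (deg)"""
    a=np.radians(az);x=np.array([np.cos(a),np.sin(a),0]);z=np.array([0,0,-1.]);y=np.cross(z,x)
    return Ro.from_matrix(np.stack([x,y,z],1))*Ro.from_euler('y',tilt,degrees=True)
def plan(p,R,g=0.155):
    """p world position of the point g ahead of TCP"""
    s=manip.get_state(); R0=Ro.from_quat(s['eef_rot']); tcp=np.array(p)-g*R.as_matrix()[:,2]
    print('travel',R0.inv().apply(tcp-s['tcp_pos']).round(4).tolist(),'rot',np.degrees((R0.inv()*R).as_rotvec()).round(2).tolist())
def st():
    s=manip.get_state();R=Ro.from_quat(s['eef_rot']).as_matrix()
    print('t',round(s['t'],2),'tcp',s['tcp_pos'].round(4),'gp',(s['tcp_pos']+.155*R[:,2]).round(4),'x',R[:,0].round(3),'z',R[:,2].round(3),'F',s['wrist_force'].round(1),'w',round(s['gripper_width'],4),'q',s['qpos'].round(2))
E
python3 - <<'E'
from h import *
plan([.52,.12,.42],Rt(103.3),0)
E
```

```text
travel [-0.4648, -0.2627, -0.0159] rot [-0.1, 0.05, 60.27]
```

drive_tool(
  travel=[
    [-0.465, -0.262, -0.015],
    [-0.465, -0.262, -0.015],
    [-0.465, -0.262, -0.015],
    [-0.465, -0.262, -0.015],
    [-0.465, -0.262, -0.015],
    [-0.465, -0.262, -0.015],
    [-0.465, -0.262, -0.015],
    [-0.465, -0.262, -0.015],
    [-0.465, -0.262, -0.015],
    [-0.465, -0.262, -0.015],
  ],
  delta_rot=[
    [0, 0, 60],
    [0, 0, 60],
    [0, 0, 60],
    [0, 0, 60],
    [0, 0, 60],
    [0, 0, 60],
    [0, 0, 60],
    [0, 0, 60],
    [0, 0, 60],
    [0, 0, 60],
  ],
  grip=[1, 1, 1, 1, 1, 1, 1, 1, 1, 1],
)

```text
t: 0.98
tcp_pos: [0.4396, 0.2029, 0.4158]
eef_rot: [0.619, 0.785, -0.001, 0.0]
wrist_force: [0.9, 1.2, -0.7]
gripper_width: 0.0857
```

Run:
```python
from h import *
st();plan([.52,.12,.42],Rt(103.3),0)
```

```text
t 0.98 tcp [0.4396 0.2029 0.4158] gp [0.4395 0.2026 0.2608] x [-0.233  0.973 -0.001] z [-0.001 -0.002 -1.   ] F [ 0.9  1.2 -0.7] w 0.0857 q [ 0.29 -0.05  0.02  1.65 -0.    1.63]
travel [-0.0993, 0.0589, -0.0041] rot [-0.07, 0.07, 0.16]
```

drive_tool(
  travel=[
    [-0.099, 0.059, -0.004],
    [-0.099, 0.059, -0.004],
    [-0.099, 0.059, -0.004],
    [-0.099, 0.059, -0.004],
    [-0.099, 0.059, -0.004],
    [-0.099, 0.059, -0.004],
  ],
  delta_rot=[
    [0, 0, 0],
    [0, 0, 0],
    [0, 0, 0],
    [0, 0, 0],
    [0, 0, 0],
    [0, 0, 0],
  ],
  grip=[1, 1, 1, 1, 1, 1],
)

```text
t: 1.48
tcp_pos: [0.5198, 0.1204, 0.4194]
eef_rot: [0.62, 0.785, -0.001, -0.001]
wrist_force: [0.5, 0.3, -0.7]
gripper_width: 0.0856
```

Run:
```python
from h import *
st();grab('wrist','w1')
```

```text
t 1.48 tcp [0.5198 0.1204 0.4194] gp [0.5194 0.1202 0.2644] x [-0.232  0.973 -0.001] z [-0.003 -0.001 -1.   ] F [ 0.5  0.3 -0.7] w 0.0856 q [ 0.1   0.08  0.16  1.66 -0.    1.44]
```

View pics/w1.png

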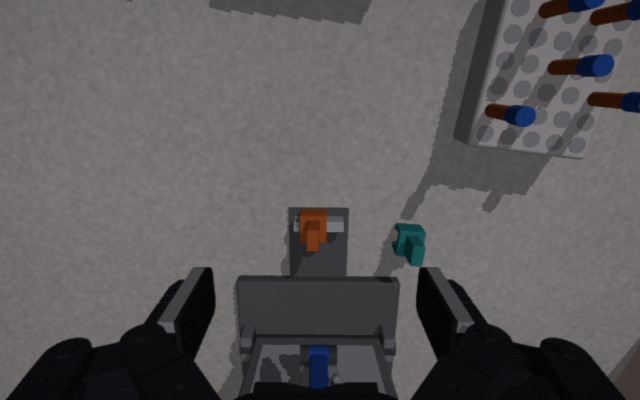

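The wrist view shows the orange clip on the rail at (313,230), the teal lookalike off the rail at (410,243), and the base plate edge at row 277. The orange clip on the rail is the right one.

Run:
```python
from h import *
cm,p,d=load('w1');C=cloud(cm,d);hsv=cv2.cvtColor(p,cv2.COLOR_RGB2HSV)
cv2.imwrite('pics/w1z.png',cv2.resize(p[190:300,260:440,::-1],None,fx=4,fy=4,interpolation=cv2.INTER_CUBIC))
m=cv2.inRange(hsv,(3,150,50),(16,255,255)); m[:, :280]=0;m[:,345:]=0
P=C[(m>0)&(d>0)]
top=P[P[:,2]>.050]; print(len(P),'tab',top[:,:].min(0),top.max(0),'meanhigh',P[P[:,2]>np.percentile(P[:,2],99)-.006].mean(0), 'zmax',np.percentile(P[:,2],99))
v,u=np.where((m>0)); 
zz=C[:,:,2]*(m>0); vv,uu=np.where(zz>zz.max()-.006); print('tabtop px',uu.min(),uu.max(),vv.min(),vv.max())
# two-view of tab top centre
b,_,_=load('scene0'); 
print(two(cm,(uu.mean(),vv.mean()),b,(190+405/4,140+322/4)))
# crown
cr=P[(P[:,2]>.02)&(P[:,2]<.038)]; print('crown',len(cr),np.median(cr,0), cv2.minAreaRect(cr[:,:2].astype(np.float32)))
# base plate front edge & corners on z=.018
for px in [(238,277),(397,279)]: print('corner',onz(cm,*px,.018))
# tongue
for px in [(289,208),(349,208)]: print('tongue',onz(cm,*px,.005))
```

```text
1004 tab [0.52435671 0.03459539 0.05016495] [0.5413006  0.05909685 0.06299362] meanhigh [0.5328602  0.04768526 0.06061792] zmax 0.06207461806998408
tabtop px 300 325 215 242
(array([0.53388326, 0.06269829, 0.06955382]), np.float64(0.01480679562039283))
crown 520 [0.53008127 0.0546988  0.03179498] ((0.5328766107559204, 0.046336229890584946), (0.030150603502988815, 0.03279370442032814), 13.474570274353027)
corner [ 0.46192891 -0.04139304  0.018     ]
corner [6.47720670e-01 3.69636517e-04 1.80000000e-02]
tongue [0.50302877 0.05411211 0.005     ]
tongue [0.57041334 0.0702395  0.005     ]
```

View pics/w1z.png

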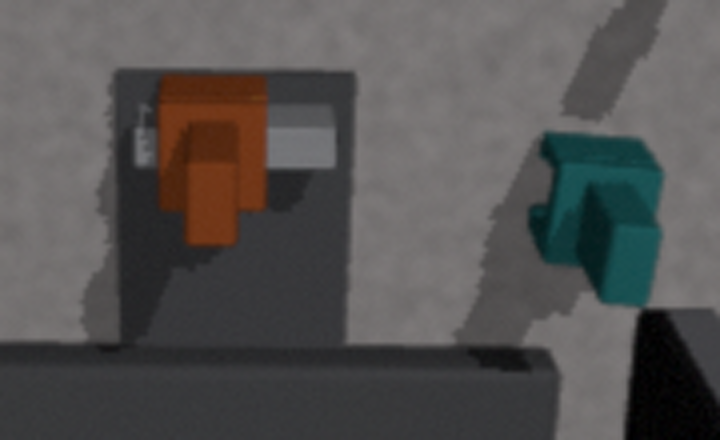

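Run:
```python
from h import *
cm,p,d=load('w1');print(onz(cm,313,241,.061))
plan([.5325,.0490,.14],Rt(103.3,-12))
```

```text
[0.5338766  0.04621613 0.061     ]
travel [-0.0406, -0.0037, 0.1281] rot [-0.1, -11.96, 0.21]
```

drive_tool(
  travel=[
    [-0.01, -0.001, 0.03],
    [-0.02, -0.002, 0.06],
    [-0.03, -0.003, 0.09],
    [-0.041, -0.003, 0.128],
    [-0.041, -0.003, 0.128],
    [-0.041, -0.003, 0.128],
  ],
  delta_rot=[
    [0, -3, 0],
    [0, -6, 0],
    [0, -9, 0],
    [0, -12, 0],
    [0, -12, 0],
    [0, -12, 0],
  ],
  grip=[0.4, 0.4, 0.4, 0.4, 0.4, 0.4],
)

```text
t: 2.03
tcp_pos: [0.5229, 0.0813, 0.2878]
eef_rot: [0.615, 0.782, -0.068, 0.078]
wrist_force: [-0.0, 0.6, 0.2]
gripper_width: 0.06
```

Run:
```python
from h import *
st();grab('wrist','w2');plan([.5333,.0485,.056],Rt(103.3,-12))
cm,p,d=load('w2');C=cloud(cm,d);hsv=cv2.cvtColor(p,cv2.COLOR_RGB2HSV)
m=cv2.inRange(hsv,(3,150,50),(16,255,255))
q=C[(m>0)&(d>0)&(C[:,:,2]>.055)]; print(len(q),cv2.minAreaRect(q[:,:2].astype(np.float32)),q[:,2].max())
```

```text
t 2.03 tcp [0.5229 0.0813 0.2878] gp [0.5288 0.0499 0.1362] x [-0.233  0.951 -0.206] z [ 0.038 -0.203 -0.978] F [-0.   0.6  0.2] w 0.06 q [ 0.08  0.06 -0.13  1.36 -0.21  1.41]
travel [0.0158, 0.0007, 0.0827] rot [-0.11, -0.03, 0.34]
842 ((0.5333808660507202, 0.046407103538513184), (0.013396109454333782, 0.024293387308716774), 13.558436393737793) 0.06300595947058651
```

View pics/w2.png

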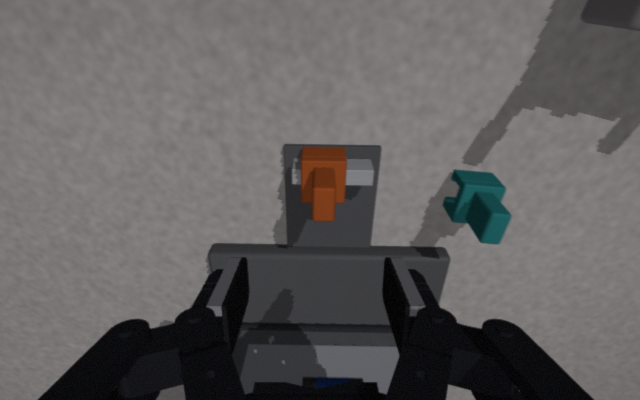

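The tab is centred at (323,195) between the fingers, so I'm descending.

drive_tool(
  travel=[
    [0.004, 0.001, 0.02],
    [0.008, 0.001, 0.042],
    [0.012, 0.001, 0.063],
    [0.016, 0.001, 0.083],
    [0.016, 0.001, 0.083],
    [0.016, 0.001, 0.083],
  ],
  delta_rot=[
    [0, 0, 0],
    [0, 0, 0],
    [0, 0, 0],
    [0, 0, 0],
    [0, 0, 0],
    [0, 0, 0],
  ],
  grip=[0.4, 0.4, 0.4, 0.4, 0.4, 0.4],
)

```text
t: 2.58
tcp_pos: [0.5275, 0.0808, 0.2102]
eef_rot: [0.615, 0.782, -0.064, 0.082]
wrist_force: [-0.7, -0.5, -0.2]
gripper_width: 0.0599
```

Run:
```python
from h import *
st();grab('wrist','w3');grab('scene','s3');plan([.5333,.0485,.055],Rt(103.3,-12))
cv2.imwrite('pics/s3z.png',cv2.resize(cv2.imread('pics/s3.png')[120:260,200:360],None,fx=4,fy=4))
```

```text
t 2.58 tcp [0.5275 0.0808 0.2102] gp [0.5352 0.0496 0.0586] x [-0.231  0.951 -0.208] z [ 0.05  -0.202 -0.978] F [-0.7 -0.5 -0.2] w 0.0599 q [ 0.08  0.11 -0.24  1.2  -0.21  1.41]
travel [0.0008, -0.0024, 0.0047] rot [0.28, 0.02, 0.29]
```

View pics/w3.png

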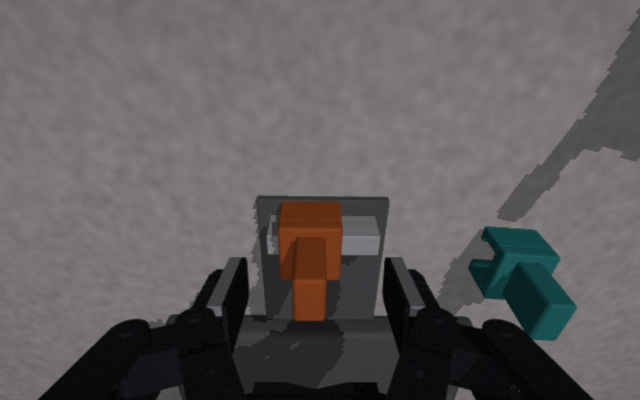

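View pics/s3z.png

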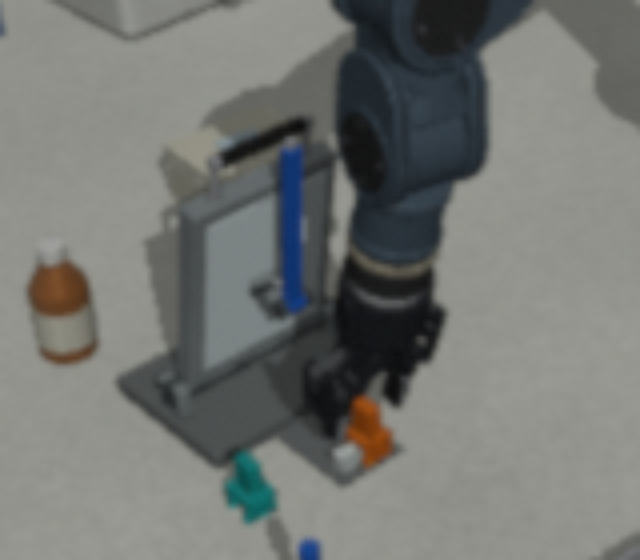

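The tab sits at column 310 and the finger midpoint at 316. I'll shift about 2.5 mm, lower 3 mm, then close.

drive_tool(
  travel=[
    [0.001, -0.0025, 0.003],
    [0.001, -0.0025, 0.003],
    [0.001, -0.0025, 0.003],
    [0.001, -0.0025, 0.003],
    [0.001, -0.0025, 0.003],
    [0.001, -0.0025, 0.003],
    [0.001, -0.0025, 0.003],
    [0.001, -0.0025, 0.003],
    [0.001, -0.0025, 0.003],
    [0.001, -0.0025, 0.003],
  ],
  delta_rot=[
    [0, 0, 0],
    [0, 0, 0],
    [0, 0, 0],
    [0, 0, 0],
    [0, 0, 0],
    [0, 0, 0],
    [0, 0, 0],
    [0, 0, 0],
    [0, 0, 0],
    [0, 0, 0],
  ],
  grip=[0.4, 0.4, -1, -1, -1, -1, -1, -1, -1, -1],
  force=50,
)

```text
t: 3.52
tcp_pos: [0.5257, 0.0804, 0.2084]
eef_rot: [0.615, 0.782, -0.063, 0.084]
wrist_force: [-0.8, -0.5, 1.6]
gripper_width: 0.013
```

Run:
```python
from h import *
st()
s=manip.get_state();R=Ro.from_quat(s['eef_rot'])
for dz in (.02,.05,.12): print(R.inv().apply([0,0,dz]).round(4), R.inv().apply([-.23*.05,.973*.05,dz]).round(4))
```

```text
t 3.52 tcp [0.5257 0.0804 0.2084] gp [0.534  0.0491 0.0568] x [-0.23   0.951 -0.208] z [ 0.053 -0.202 -0.978] F [-0.8 -0.5  1.6] w 0.013 q [ 0.08  0.1  -0.24  1.19 -0.21  1.41]
[-0.0042  0.0001 -0.0196] [ 0.0447  0.0004 -0.03  ]
[-0.0104  0.0002 -0.0489] [ 0.0385  0.0005 -0.0593]
[-0.025   0.0005 -0.1174] [ 0.0239  0.0008 -0.1278]
```

drive_tool(
  travel=[
    [-0.001, 0, -0.005],
    [-0.002, 0, -0.01],
    [-0.003, 0, -0.015],
    [-0.004, 0, -0.02],
    [-0.005, 0, -0.025],
    [-0.006, 0, -0.03],
    [-0.008, 0, -0.04],
    [-0.01, 0, -0.05],
    [-0.01, 0, -0.05],
  ],
  delta_rot=[
    [0, 0, 0],
    [0, 0, 0],
    [0, 0, 0],
    [0, 0, 0],
    [0, 0, 0],
    [0, 0, 0],
    [0, 0, 0],
    [0, 0, 0],
    [0, 0, 0],
  ],
  grip=[-1, -1, -1, -1, -1, -1, -1, -1, -1],
)

```text
t: 4.27
tcp_pos: [0.5266, 0.0811, 0.263]
eef_rot: [0.615, 0.781, -0.061, 0.086]
wrist_force: [0.0, 0.8, -0.7]
gripper_width: 0.0131
```

Run:
```python
from h import *
st();grab('wrist','w4');cm,p,d=grab('scene','s4')
cv2.imwrite('pics/s4z.png',cv2.resize(cv2.imread('pics/s4.png')[120:260,200:360],None,fx=4,fy=4))
# steel tray rim from scene cam + side
cv2.imwrite('pics/tray_sc.png',cv2.resize(cv2.imread('pics/scene0.png')[240:320,310:410],None,fx=6,fy=6,interpolation=cv2.INTER_CUBIC))
cv2.imwrite('pics/tray_sd.png',cv2.resize(cv2.imread('pics/side0.png')[175:240,235:310],None,fx=8,fy=8,interpolation=cv2.INTER_CUBIC))
```

```text
t 4.27 tcp [0.5266 0.0811 0.263 ] gp [0.5357 0.0498 0.1115] x [-0.229  0.951 -0.21 ] z [ 0.059 -0.202 -0.978] F [ 0.   0.8 -0.7] w 0.0131 q [ 0.08  0.07 -0.17  1.29 -0.21  1.41]
```

View pics/w4.png

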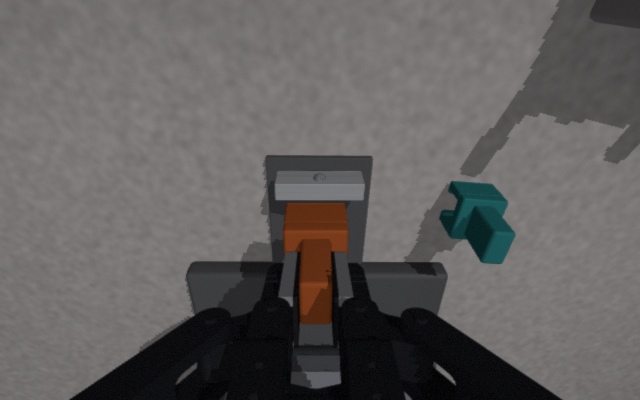

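View pics/tray_sc.png

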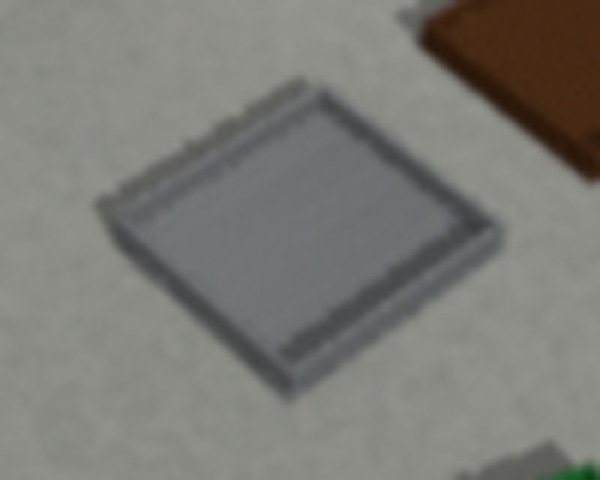

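View pics/tray_sd.png

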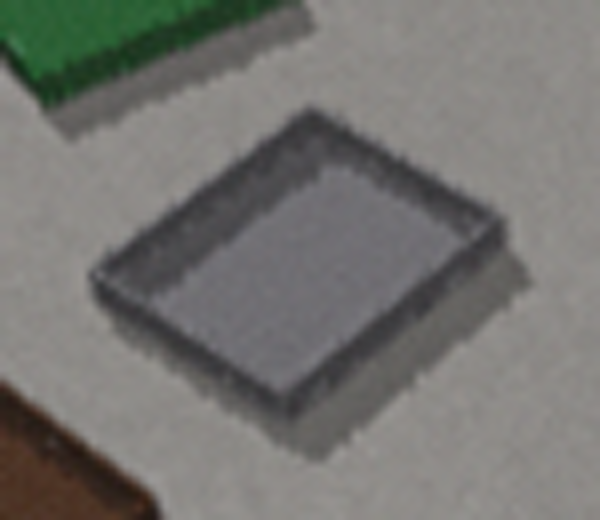

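The clip is off the rail and held in the jaws at (316,265), and the rail is bare at (320,185). Both other views show the steel tray clearly, so I'm computing its rim corners.

Run:
```python
from h import *
a,_,_=load('scene0');b,_,_=load('side0')
S=[(322,88),(503,228),(290,372),(105,210)]; D=[(312,107),(505,222),(288,395),(92,275)]
S=[(310+u/6,240+v/6) for u,v in S];D=[(235+u/8,175+v/8) for u,v in D]
A=np.array([onz(a,*q,.022) for q in S]);B=np.array([onz(b,*q,.022) for q in D])
print(A.round(3),A.mean(0));print(B.round(3),B.mean(0))
for s in S:
    P=onz(a,*s,.022); j=np.argmin([np.linalg.norm(P-q) for q in B]); print(two(a,s,b,D[j]))
r=cv2.minAreaRect(np.vstack([A,B])[:,:2].astype(np.float32));print(r)
```

```text
[[0.394 0.272 0.022]
 [0.375 0.398 0.022]
 [0.519 0.416 0.022]
 [0.54  0.286 0.022]] [0.45694471 0.34277629 0.022     ]
[[0.518 0.41  0.022]
 [0.534 0.281 0.022]
 [0.392 0.262 0.022]
 [0.371 0.386 0.022]] [0.45388125 0.33460294 0.022     ]
(array([0.39275423, 0.26738469, 0.01721234]), np.float64(0.004542695112696356))
(array([0.37276678, 0.3932286 , 0.01607548]), np.float64(0.0037632480800440177))
(array([0.51854052, 0.41311641, 0.01901684]), np.float64(0.002140799521576435))
(array([0.53712445, 0.28330862, 0.01843706]), np.float64(0.0014228476552774014))
((0.45501184463500977, 0.3393093943595886), (0.15346862375736237, 0.1369214504957199), 7.516593933105469)
```

Run:
```python
from h import *
plan([.536,.06,.15],Rt(103.3,-12));plan([.455,.339,.15],Rt(103.3,-12))
```

```text
travel [0.0007, 0.0053, -0.042] rot [0.43, 0.05, 0.26]
travel [0.2845, -0.0076, -0.1026] rot [0.43, 0.05, 0.26]
```

drive_tool(
  travel=[
    [0.0, 0, -0.035],
    [0.03, -0.002, -0.052],
    [0.065, -0.003, -0.058],
    [0.1, -0.004, -0.065],
    [0.135, -0.005, -0.073],
    [0.17, -0.006, -0.08],
    [0.205, -0.007, -0.087],
    [0.24, -0.007, -0.093],
    [0.27, -0.007, -0.1],
    [0.285, -0.007, -0.102],
  ],
  delta_rot=[
    [0, 0, 0],
    [0, 0, 0],
    [0, 0, 0],
    [0, 0, 0],
    [0, 0, 0],
    [0, 0, 0],
    [0, 0, 0],
    [0, 0, 0],
    [0, 0, 0],
    [0, 0, 0],
  ],
  grip=[-1, -1, -1, -1, -1, -1, -1, -1, -1, -1],
)

```text
t: 5.2
tcp_pos: [0.4467, 0.374, 0.3001]
eef_rot: [0.614, 0.783, -0.062, 0.084]
wrist_force: [0.3, 1.1, -1.0]
gripper_width: 0.0128
```

Run:
```python
from h import *
st();grab('wrist','w5');plan([.455,.339,.058],Rt(103.3,-12))
```

```text
t 5.2 tcp [0.4467 0.374  0.3001] gp [0.4552 0.343  0.1485] x [-0.233  0.95  -0.208] z [ 0.055 -0.2   -0.978] F [ 0.3  1.1 -1. ] w 0.0128 q [ 0.63  0.26  0.12  1.51 -0.2   1.97]
travel [0.0139, -0.0005, 0.0891] rot [0.42, -0.09, 0.53]
```

View pics/w5.png

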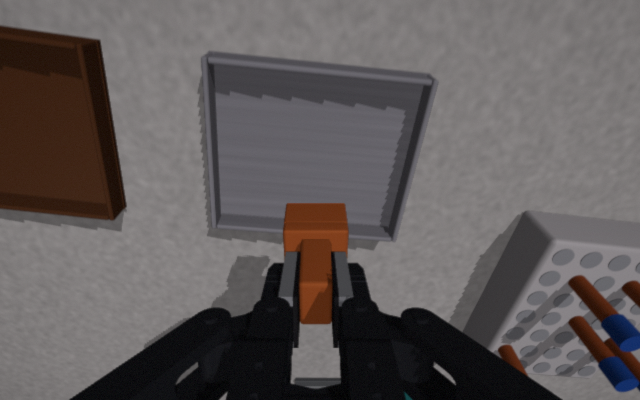

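Run:
```python
from h import *
cm,p,d=load('w5')
A=np.array([onz(cm,*q,.022) for q in [(204,54),(436,77),(396,241),(210,237)]]);print(A.round(3),A.mean(0))
C=cloud(cm,d); print(np.median(C[120:200,230:380].reshape(-1,3)[:,2]))
```

```text
[[0.373 0.397 0.022]
 [0.516 0.418 0.022]
 [0.537 0.289 0.022]
 [0.389 0.258 0.022]] [0.45364634 0.34025217 0.022     ]
0.004009361997270094
```

The tray centre is at (0.454, 0.340) with its floor at 4 mm, which agrees with the earlier views. I'm lowering the clip.

drive_tool(
  travel=[
    [0.005, 0, 0.03],
    [0.009, 0, 0.06],
    [0.011, 0, 0.075],
    [0.013, 0, 0.083],
    [0.014, 0, 0.089],
    [0.0145, 0, 0.091],
    [0.0145, 0, 0.091],
    [0.0145, 0, 0.091],
  ],
  delta_rot=[
    [0, 0, 0],
    [0, 0, 0],
    [0, 0, 0],
    [0, 0, 0],
    [0, 0, 0],
    [0, 0, 0],
    [0, 0, 0],
    [0, 0, 0],
  ],
  grip=[-1, -1, -1, -1, -1, -1, -1, -1],
)

```text
t: 5.92
tcp_pos: [0.4487, 0.3708, 0.2091]
eef_rot: [0.613, 0.783, -0.061, 0.084]
wrist_force: [0.1, 0.5, -0.0]
gripper_width: 0.013
```

Run:
```python
from h import *
st();grab('wrist','w6');cm,p,d=load('w6');C=cloud(cm,d)
hsv=cv2.cvtColor(p,cv2.COLOR_RGB2HSV);m=cv2.inRange(hsv,(3,150,50),(16,255,255))
q=C[(m>0)&(d>0)];print(np.percentile(q[:,2],[1,3,10,50,99]))
```

```text
t 5.92 tcp [0.4487 0.3708 0.2091] gp [0.4575 0.3402 0.0574] x [-0.233  0.95  -0.206] z [ 0.057 -0.198 -0.979] F [ 0.1  0.5 -0. ] w 0.013 q [ 0.62  0.29 -0.02  1.33 -0.2   1.96]
[0.00351049 0.00406957 0.01276635 0.03245315 0.06236509]
```

View pics/w6.png

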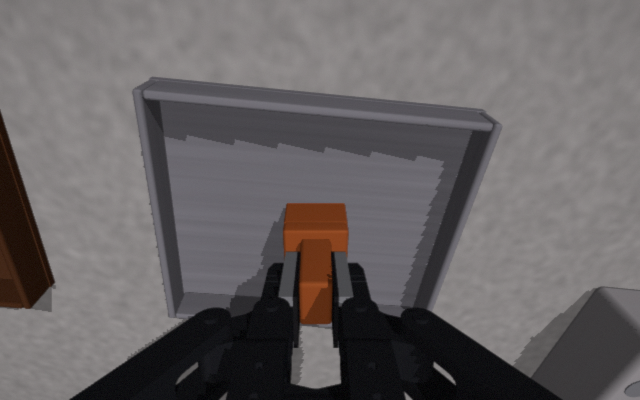

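The clip is over the middle of the tray, about 3 to 4 mm above the floor. I'll lower the rest and then release.

drive_tool(
  travel=[
    [0.0003, 0, 0.0015],
    [0.0007, 0, 0.003],
    [0.0007, 0, 0.0035],
    [0.0007, 0, 0.0035],
    [0.0007, 0, 0.0035],
    [0.0007, 0, 0.0035],
    [0.0007, 0, 0.0035],
    [0.0007, 0, 0.0035],
    [0.0007, 0, 0.0035],
    [0.0007, 0, 0.0035],
  ],
  delta_rot=[
    [0, 0, 0],
    [0, 0, 0],
    [0, 0, 0],
    [0, 0, 0],
    [0, 0, 0],
    [0, 0, 0],
    [0, 0, 0],
    [0, 0, 0],
    [0, 0, 0],
    [0, 0, 0],
  ],
  grip=[-1, -1, -1, -1, 0, 0, 0, 0, 0, 0],
  force=30,
)

```text
t: 6.8
tcp_pos: [0.4488, 0.3709, 0.2058]
eef_rot: [0.613, 0.783, -0.06, 0.084]
wrist_force: [-0.3, -0.1, -0.7]
gripper_width: 0.0428
```

Run:
```python
from h import *
st();grab('wrist','w7');plan([.455,.339,.16],Rt(103.3,-12))
```

```text
t 6.8 tcp [0.4488 0.3709 0.2058] gp [0.4576 0.3403 0.0541] x [-0.233  0.95  -0.205] z [ 0.057 -0.198 -0.979] F [-0.3 -0.1 -0.7] w 0.0428 q [ 0.62  0.3  -0.02  1.32 -0.2   1.96]
travel [-0.022, -0.0004, -0.1035] rot [0.58, -0.15, 0.49]
```

View pics/w7.png

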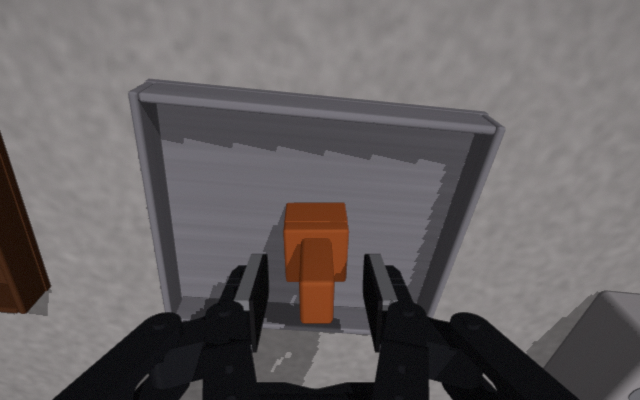

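The clip is standing free in the steel tray. Next I'm retracting to a spot from which to view the leg.

drive_tool(
  travel=[
    [-0.007, 0, -0.035],
    [-0.015, 0, -0.07],
    [-0.023, 0, -0.11],
    [-0.032, 0, -0.15],
    [-0.04, 0, -0.19],
    [-0.05, 0, -0.23],
    [-0.06, 0, -0.265],
    [-0.06, 0, -0.265],
  ],
  delta_rot=[
    [0, 0, 0],
    [0, 0, 0],
    [0, 0, 0],
    [0, 0, 0],
    [0, 0, 0],
    [0, 0, 0],
    [0, 0, 0],
    [0, 0, 0],
  ],
  grip=[0, 0.4, 0.4, 0.4, 0.4, 0.4, 0.4, 0.4],
)

```text
t: 7.52
tcp_pos: [0.4474, 0.3657, 0.4876]
eef_rot: [0.614, 0.783, -0.053, 0.087]
wrist_force: [-0.6, -0.4, 1.4]
gripper_width: 0.0598
```

Run:
```python
from h import *
st();grab('side','d8');grab('scene','s8');plan([.535,.08,.36],Rt(103.3,-30));
cv2.imwrite('pics/s8z.png',cv2.resize(cv2.imread('pics/s8.png')[140:320,220:420],None,fx=3,fy=3))
```

```text
t 7.52 tcp [0.4474 0.3657 0.4876] gp [0.4583 0.3362 0.3358] x [-0.231  0.952 -0.201] z [ 0.07  -0.19  -0.979] F [-0.6 -0.4  1.4] w 0.0598 q [ 0.62  0.28  0.52  1.87 -0.2   1.95]
travel [-0.2195, 0.0169, 0.0318] rot [0.97, -18.28, 0.27]
```

View pics/s8z.png

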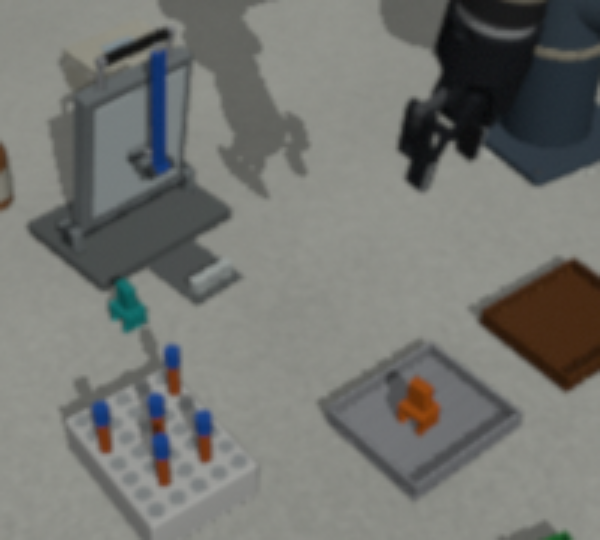

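The clip is upright in the steel tray, at (417,405) in this crop, and the leg is still stowed. I'm moving to the pre-grasp view.

drive_tool(
  travel=[
    [-0.03, 0.002, 0.004],
    [-0.065, 0.005, 0.01],
    [-0.1, 0.007, 0.014],
    [-0.135, 0.01, 0.02],
    [-0.17, 0.013, 0.025],
    [-0.2, 0.015, 0.029],
    [-0.22, 0.017, 0.032],
    [-0.22, 0.017, 0.032],
    [-0.22, 0.017, 0.032],
  ],
  delta_rot=[
    [0, -3, 0],
    [0, -6, 0],
    [0, -9, 0],
    [0, -12, 0],
    [0, -15, 0],
    [0, -18, 0],
    [0, -18, 0],
    [0, -18, 0],
    [0, -18, 0],
  ],
  grip=[0.2, 0.2, 0.2, 0.2, 0.2, 0.2, 0.2, 0.2, 0.2],
)

```text
t: 8.37
tcp_pos: [0.5175, 0.154, 0.4922]
eef_rot: [0.598, 0.76, -0.154, 0.205]
wrist_force: [-0.1, 0.6, 0.1]
gripper_width: 0.0509
```

Run:
```python
from h import *
st();cm,p,d=grab('wrist','w9');C=cloud(cm,d);hsv=cv2.cvtColor(p,cv2.COLOR_RGB2HSV)
m=cv2.inRange(hsv,(105,120,30),(125,255,255));n,l,s,c=cv2.connectedComponentsWithStats(m)
B=np.array([.5747,-.0984,0]);RB=Ro.from_euler('z',13.3,degrees=True)
for i in range(1,n):
    if s[i,4]>150:
        q=C[(l==i)&(d>0)];ql=RB.inv().apply(q-B)
        print(s[i],'min',ql.min(0).round(3),'max',ql.max(0).round(3),'med',np.median(ql,0).round(3)); 
        for z in (.17,.2,.23,.26,.275): 
            k=abs(ql[:,2]-z)<.006
            if k.sum(): print(z,ql[k].mean(0).round(4),ql[k].min(0).round(4),ql[k].max(0).round(4))
```

```text
t 8.37 tcp [0.5175 0.154  0.4922] gp [0.5371 0.0798 0.3576] x [-0.201  0.845 -0.495] z [ 0.127 -0.479 -0.869] F [-0.1  0.6  0.1] w 0.0509 q [ 0.3   0.14  0.34  1.79 -0.52  1.63]
[ 297  137   20  133 2254] min [-0.01   0.045  0.123] max [0.007 0.086 0.286] med [-0.001  0.079  0.225]
0.17 [-0.0014  0.0749  0.1699] [-0.0091  0.0725  0.164 ] [0.0059 0.0762 0.176 ]
0.2 [-0.0014  0.0777  0.2001] [-0.0084  0.0761  0.194 ] [0.0056 0.0792 0.2059]
0.23 [-0.0012  0.08    0.2299] [-0.0087  0.0785  0.224 ] [0.0062 0.0815 0.2358]
0.26 [-0.0013  0.0826  0.2599] [-0.0088  0.0804  0.254 ] [0.0067 0.0843 0.266 ]
0.275 [-0.0011  0.0839  0.2749] [-0.0083  0.0816  0.269 ] [0.0065 0.0858 0.2809]
[ 242  329   39   54 1521] min [-0.208 -1.009  0.002] max [-0.007  0.227  0.401] med [-0.138 -0.772  0.073]
[   0  340   60   60 2927] min [-1.03  -1.102 -0.033] max [-0.882 -0.883  0.159] med [-0.921 -0.914  0.066]
```

View pics/w9.png

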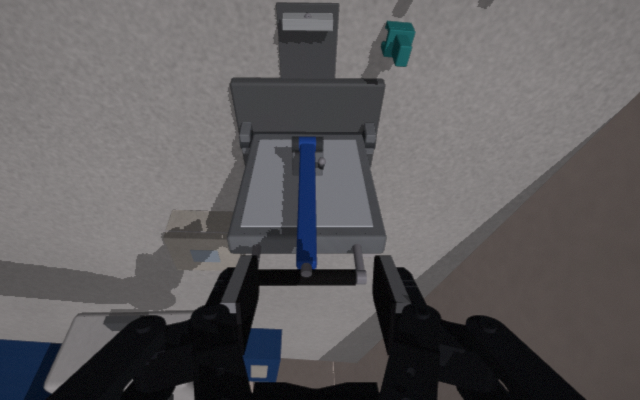

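The wrist view shows the stowed leg from (308,140) down to its tip at (306,268), with the handle behind it at row 277. The leg leans 5° at local x = -1 mm and its tip is at z = 0.286.

```bash
cat >> h.py <<'E'
B=np.array([.5747,-.0984,0]);RB=Ro.from_euler('z',13.3,degrees=True)
def W(l): return B+RB.apply(l)
def L(w): return RB.inv().apply(np.array(w)-B)
E
python3 - <<'E'
from h import *
plan(W([-.0013,.121,.335]),Rt(103.3,-30));plan(W([-.0013,.081,.266]),Rt(103.3,-30))
E
```

```text
travel [-0.0417, -0.0046, 0.0504] rot [0.82, -0.33, 0.16]
travel [-0.0422, -0.0057, 0.1302] rot [0.82, -0.33, 0.16]
```

drive_tool(
  travel=[
    [-0.02, -0.002, 0.025],
    [-0.042, -0.005, 0.05],
    [-0.042, -0.005, 0.07],
    [-0.042, -0.005, 0.09],
    [-0.042, -0.005, 0.09],
    [-0.042, -0.005, 0.09],
  ],
  delta_rot=[
    [0.4, 0, 0],
    [0.8, 0, 0],
    [0.8, 0, 0],
    [0.8, 0, 0],
    [0.8, 0, 0],
    [0.8, 0, 0],
  ],
  grip=[0.2, 0.2, 0.2, 0.2, 0.2, 0.2],
)

```text
t: 8.92
tcp_pos: [0.532, 0.0759, 0.4331]
eef_rot: [0.598, 0.76, -0.16, 0.199]
wrist_force: [0.7, 0.3, -0.4]
gripper_width: 0.0513
```

Run:
```python
from h import *
st();cm,p,d=grab('wrist','w10');plan(W([-.0013,.081,.266]),Rt(103.3,-30))
```

```text
t 8.92 tcp [0.532  0.0759 0.4331] gp [0.5491 0.0012 0.2984] x [-0.205  0.845 -0.494] z [ 0.111 -0.482 -0.869] F [ 0.7  0.3 -0.4] w 0.0513 q [ 0.15  0.07  0.14  1.6  -0.52  1.47]
travel [-0.0014, -0.0001, 0.0404] rot [-0.01, -0.35, 0.26]
```

View pics/w10.png

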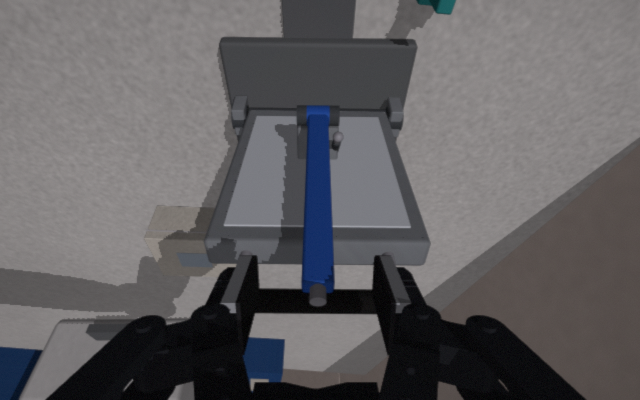

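The leg tip at (318,295) is centred between the fingers. I'm advancing and gripping lightly.

drive_tool(
  travel=[
    [-0.001, 0, 0.015],
    [-0.001, 0, 0.03],
    [-0.001, 0, 0.04],
    [-0.001, 0, 0.04],
    [-0.001, 0, 0.04],
    [-0.001, 0, 0.04],
    [-0.001, 0, 0.04],
    [-0.001, 0, 0.04],
    [-0.001, 0, 0.04],
    [-0.001, 0, 0.04],
  ],
  delta_rot=[
    [0, 0, 0],
    [0, 0, 0],
    [0, 0, 0],
    [0, 0, 0],
    [0, 0, 0],
    [0, 0, 0],
    [0, 0, 0],
    [0, 0, 0],
    [0, 0, 0],
    [0, 0, 0],
  ],
  grip=[0.2, 0.2, 0.2, 0.2, -1, -1, -1, -1, -1, -1],
  force=25,
)

```text
t: 9.8
tcp_pos: [0.5369, 0.0564, 0.4019]
eef_rot: [0.598, 0.759, -0.159, 0.201]
wrist_force: [-2.9, 2.2, 4.3]
gripper_width: 0.0152
```

Run:
```python
from h import *
st();s=manip.get_state();R=Ro.from_quat(s['eef_rot']);g=s['tcp_pos']+.155*R.as_matrix()[:,2];l=L(g);print(l)
# arc about pivot local
pv=np.array([0,.066,.125]); dv=l-pv; r=np.hypot(dv[1],dv[2]); a0=np.degrees(np.arctan2(dv[1],dv[2])); print(r,a0)
for k,a in enumerate(np.arange(a0,101,8)):
    A=np.radians(a); f=(a-a0)/(100-a0); tl=-30-32*f
    p=W([l[0],pv[1]+r*np.sin(A),pv[2]+r*np.cos(A)]);Rr=Rt(103.3,tl); tcp=p-.155*Rr.as_matrix()[:,2]
    print(k,round(a,1),R.inv().apply(tcp-s['tcp_pos']).round(3).tolist(),np.degrees((R.inv()*Rr).as_rotvec()).round(1).tolist())
```

```text
t 9.8 tcp [0.5369 0.0564 0.4019] gp [ 0.5547 -0.0182  0.2672] x [-0.204  0.845 -0.495] z [ 0.115 -0.481 -0.869] F [-2.9  2.2  4.3] w 0.0152 q [ 0.11  0.05  0.06  1.51 -0.51  1.43]
[-0.00100014  0.08260842  0.26716359]
0.14313045405141817 6.66343658094786
0 6.7 [0.001, 0.0, 0.0] [0.1, -0.3, 0.2]
1 14.7 [0.027, 0.0, -0.006] [0.1, -3.1, 0.2]
2 22.7 [0.054, 0.0, -0.01] [0.1, -5.8, 0.2]
3 30.7 [0.082, 0.001, -0.01] [0.1, -8.6, 0.2]
4 38.7 [0.109, 0.001, -0.007] [0.1, -11.3, 0.2]
5 46.7 [0.135, 0.001, -0.0] [0.1, -14.1, 0.2]
6 54.7 [0.161, 0.001, 0.009] [0.1, -16.8, 0.2]
7 62.7 [0.186, 0.001, 0.021] [0.1, -19.5, 0.2]
8 70.7 [0.209, 0.001, 0.035] [0.1, -22.3, 0.2]
9 78.7 [0.23, 0.001, 0.052] [0.1, -25.0, 0.2]
10 86.7 [0.248, 0.001, 0.072] [0.1, -27.8, 0.2]
11 94.7 [0.264, 0.001, 0.093] [0.1, -30.5, 0.2]
```

drive_tool(
  travel=[
    [0.013, 0, -0.003],
    [0.027, 0, -0.006],
    [0.041, 0, -0.008],
    [0.054, 0, -0.01],
    [0.068, 0, -0.01],
    [0.082, 0.001, -0.01],
    [0.095, 0.001, -0.009],
    [0.109, 0.001, -0.007],
    [0.122, 0.001, -0.004],
    [0.135, 0.001, 0],
  ],
  delta_rot=[
    [0, -1.5, 0],
    [0, -3, 0],
    [0, -4.5, 0],
    [0, -6, 0],
    [0, -7, 0],
    [0, -8.6, 0],
    [0, -10, 0],
    [0, -11.3, 0],
    [0, -12.7, 0],
    [0, -14, 0],
  ],
  grip=[-1, -1, -1, -1, -1, -1, -1, -1, -1, -1],
)

```text
t: 10.63
tcp_pos: [0.5101, 0.1706, 0.3363]
eef_rot: [0.574, 0.729, -0.231, 0.294]
wrist_force: [-4.2, 1.6, 7.8]
gripper_width: 0.0154
```

Run:
```python
from h import *
st();grab('wrist','w11')
s=manip.get_state();R=Ro.from_quat(s['eef_rot']);g=s['tcp_pos']+.155*R.as_matrix()[:,2];l=L(g);print(l)
pv=np.array([0,.066,.125]); dv=l-pv; r=np.hypot(dv[1],dv[2]); a0=np.degrees(np.arctan2(dv[1],dv[2])); print(r,a0)
r=.143
for k,a in enumerate(np.arange(a0,111,5)):
    A=np.radians(a); f=(a-a0)/(110-a0); tl=-44-22*f
    p=W([l[0],pv[1]+r*np.sin(A),pv[2]+r*np.cos(A)]);Rr=Rt(103.3,tl); tcp=p-.155*Rr.as_matrix()[:,2]
    print(k,round(a,1),R.inv().apply(tcp-s['tcp_pos']).round(3).tolist(),np.degrees((R.inv()*Rr).as_rotvec()).round(1).tolist())
```

```text
t 10.63 tcp [0.5101 0.1706 0.3363] gp [0.5354 0.0661 0.2247] x [-0.169  0.7   -0.694] z [ 0.163 -0.674 -0.72 ] F [-4.2  1.6  7.8] w 0.0154 q [ 0.38  0.17  0.01  1.55 -0.76  1.77]
[-0.00046529  0.17117009  0.22221661]
0.1432194734790133 47.250476524057035
0 47.3 [0.0, 0.001, 0.0] [0.2, -0.2, 0.3]
1 52.3 [0.018, 0.001, 0.002] [0.2, -1.9, 0.3]
2 57.3 [0.035, 0.001, 0.004] [0.2, -3.7, 0.3]
3 62.3 [0.051, 0.001, 0.008] [0.2, -5.4, 0.3]
4 67.3 [0.068, 0.001, 0.013] [0.2, -7.2, 0.3]
5 72.3 [0.084, 0.001, 0.019] [0.2, -8.9, 0.3]
6 77.3 [0.099, 0.001, 0.026] [0.2, -10.7, 0.3]
7 82.3 [0.114, 0.001, 0.035] [0.2, -12.4, 0.3]
8 87.3 [0.128, 0.001, 0.044] [0.2, -14.2, 0.3]
9 92.3 [0.141, 0.001, 0.054] [0.2, -15.9, 0.3]
10 97.3 [0.153, 0.001, 0.065] [0.2, -17.7, 0.3]
11 102.3 [0.165, 0.001, 0.077] [0.3, -19.4, 0.3]
12 107.3 [0.175, 0.001, 0.089] [0.3, -21.2, 0.3]
```

View pics/w11.png

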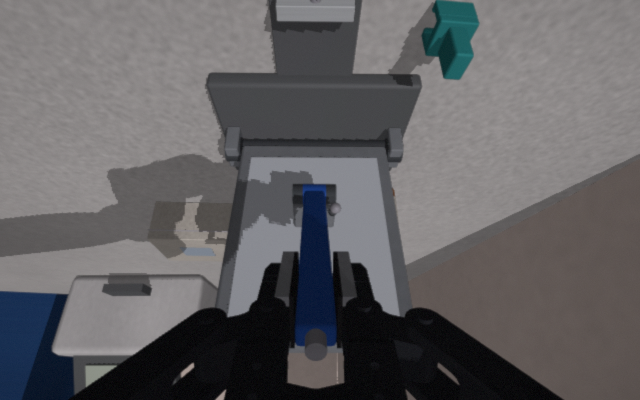

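The leg follows in the grip and is at about 47° absolute. I'm carrying it past the snap point.

drive_tool(
  travel=[
    [0.018, 0.001, 0.002],
    [0.035, 0.001, 0.004],
    [0.051, 0.001, 0.008],
    [0.068, 0.001, 0.013],
    [0.084, 0.001, 0.019],
    [0.099, 0.001, 0.026],
    [0.114, 0.001, 0.035],
    [0.128, 0.001, 0.044],
    [0.141, 0.001, 0.054],
    [0.153, 0.001, 0.065],
  ],
  delta_rot=[
    [0, -1.9, 0],
    [0, -3.7, 0],
    [0, -5.4, 0],
    [0, -7.2, 0],
    [0, -8.9, 0],
    [0, -10.7, 0],
    [0, -12.4, 0],
    [0, -14, 0],
    [0, -16, 0],
    [0, -17.7, 0],
  ],
  grip=[-1, -1, -1, -1, -1, -1, -1, -1, -1, -1],
)

```text
t: 11.52
tcp_pos: [0.4943, 0.2374, 0.18]
eef_rot: [0.531, 0.676, -0.316, 0.402]
wrist_force: [-3.4, 4.3, 0.6]
gripper_width: 0.0157
```

Run:
```python
from h import *
st();grab('wrist','w12');grab('scene','s12')
s=manip.get_state();R=Ro.from_quat(s['eef_rot']);g=s['tcp_pos']+.155*R.as_matrix()[:,2];l=L(g);print(l)
cv2.imwrite('pics/s12z.png',cv2.resize(cv2.imread('pics/s12.png')[130:290,200:400],None,fx=4,fy=4)[:600,:800])
```

```text
t 11.52 tcp [0.4943 0.2374 0.18  ] gp [0.5265 0.105  0.106 ] x [-0.114  0.464 -0.879] z [ 0.208 -0.854 -0.477] F [-3.4  4.3  0.6] w 0.0157 q [ 0.54  0.49 -0.    1.58 -0.99  2.15]
[-1.78168402e-04  2.08744935e-01  1.03518103e-01]
```

View pics/s12z.png

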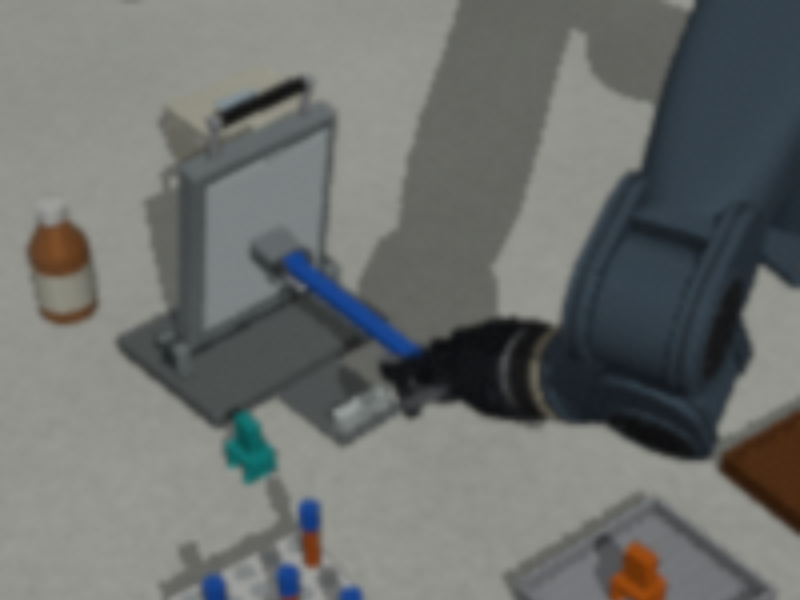

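View pics/w12.png

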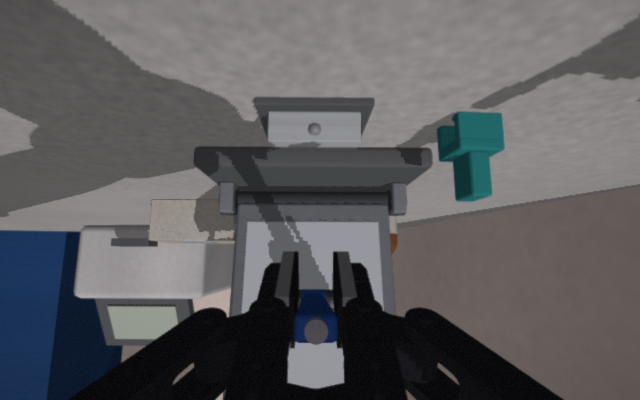

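The leg is past level, about 98° absolute. I'm opening the jaws so it snaps down by itself.

drive_tool(
  travel=[
    [0, 0, 0],
    [0, 0, 0],
    [0, 0, 0],
    [0, 0, 0],
    [0, 0, 0],
    [0, 0, 0],
    [0, 0, 0],
    [0, 0, 0],
  ],
  delta_rot=[
    [0, 0, 0],
    [0, 0, 0],
    [0, 0, 0],
    [0, 0, 0],
    [0, 0, 0],
    [0, 0, 0],
    [0, 0, 0],
    [0, 0, 0],
  ],
  grip=[0.2, 0.2, 0.2, 0.2, 0.2, 0.2, 0.2, 0.2],
)

```text
t: 12.28
tcp_pos: [0.4944, 0.237, 0.1776]
eef_rot: [0.53, 0.676, -0.317, 0.402]
wrist_force: [0.1, 0.4, 0.3]
gripper_width: 0.0514
```

Run:
```python
from h import *
st();grab('wrist','w13');grab('scene','s13')
cv2.imwrite('pics/s13z.png',cv2.resize(cv2.imread('pics/s13.png')[130:290,200:400],None,fx=4,fy=4)[:600,:800])
s=manip.get_state();R=Ro.from_quat(s['eef_rot'])
plan(W([0,.23,.16]),Rt(103.3,-60)); plan(W([0,.23,.30]),Rt(103.3,-45));plan(W([0,.2,.40]),Rt(103.3,-25))
```

```text
t 12.28 tcp [0.4944 0.237  0.1776] gp [0.5266 0.1046 0.1038] x [-0.116  0.462 -0.879] z [ 0.208 -0.854 -0.477] F [0.1 0.4 0.3] w 0.0514 q [ 0.54  0.5  -0.    1.58 -1.    2.15]
travel [-0.0436, 0.001, -0.0455] rot [0.31, 1.55, 0.39]
travel [-0.2066, 0.0002, -0.1059] rot [0.26, 16.55, 0.43]
travel [-0.357, -0.0008, -0.1031] rot [0.18, 36.55, 0.47]
```

View pics/s13z.png

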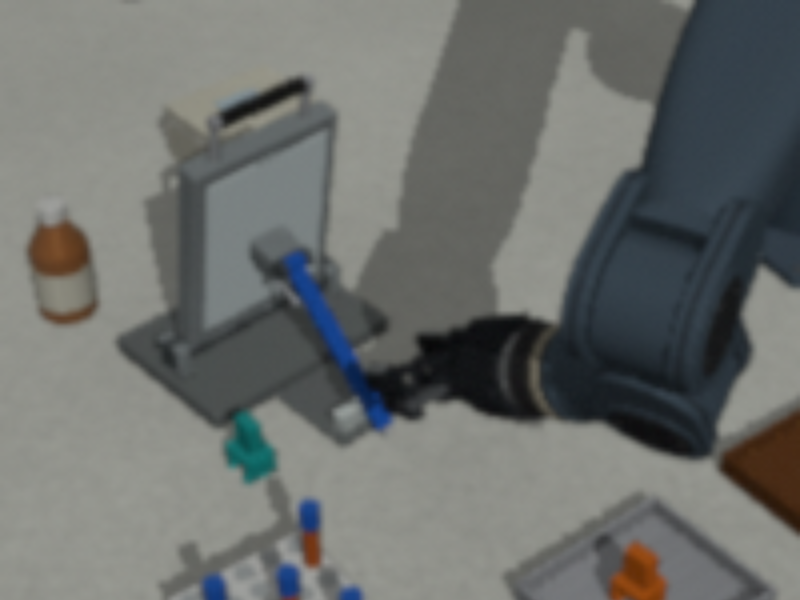

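View pics/w13.png

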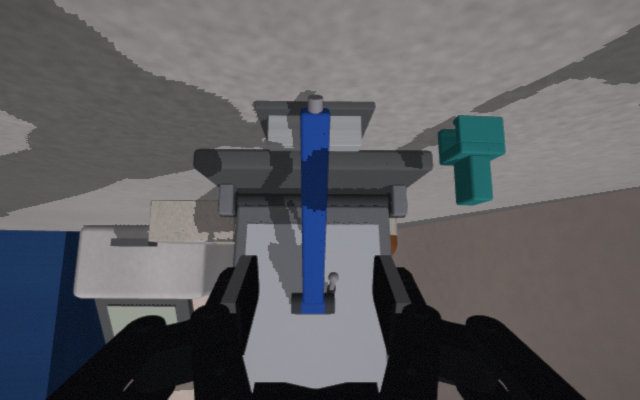

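The leg has snapped down and now lies past the rail at (380,420) in the crop. I'm retreating upward.

drive_tool(
  travel=[
    [-0.035, 0, -0.015],
    [-0.07, 0, -0.035],
    [-0.105, 0, -0.055],
    [-0.14, 0, -0.07],
    [-0.175, 0, -0.09],
    [-0.21, 0, -0.105],
    [-0.245, 0, -0.105],
    [-0.28, 0, -0.105],
    [-0.32, 0, -0.104],
    [-0.355, 0, -0.103],
  ],
  delta_rot=[
    [0, 1, 0],
    [0, 3, 0],
    [0, 6, 0],
    [0, 9, 0],
    [0, 12, 0],
    [0, 16, 0],
    [0, 21, 0],
    [0, 26, 0],
    [0, 31, 0],
    [0, 36, 0],
  ],
  grip=[0.2, 0.2, 0.2, 0.2, 0.2, 0.2, 0.2, 0.2, 0.2, 0.2],
)

```text
t: 13.22
tcp_pos: [0.5135, 0.1602, 0.5417]
eef_rot: [0.602, 0.768, -0.135, 0.173]
wrist_force: [0.9, 0.5, 0.0]
gripper_width: 0.0512
```

Run:
```python
from h import *
st();cm,p,d=grab('wrist','w14');C=cloud(cm,d);hsv=cv2.cvtColor(p,cv2.COLOR_RGB2HSV)
m=cv2.inRange(hsv,(105,120,30),(125,255,255));n,l,s,c=cv2.connectedComponentsWithStats(m)
for i in range(1,n):
    q=L(C[(l==i)&(d>0)]) if s[i,4]>150 else np.zeros((0,3))
    if len(q) and abs(np.median(q[:,0]))<.03:
        f=np.polyfit(q[:,1],q[:,2],1);print(s[i],q.min(0).round(3),q.max(0).round(3),'slope deg',np.degrees(np.arctan(f[0])))
```

```text
t 13.22 tcp [0.5135 0.1602 0.5417] gp [0.5293 0.0957 0.4016] x [-0.216  0.878 -0.428] z [ 0.102 -0.416 -0.904] F [0.9 0.5 0. ] w 0.0512 q [ 0.29  0.19  0.5   1.91 -0.44  1.63]
[ 306   19   16  138 1828] [-0.011  0.    -0.001] [0.009 0.183 0.135] slope deg -43.8059065715291
```

View pics/w14.png

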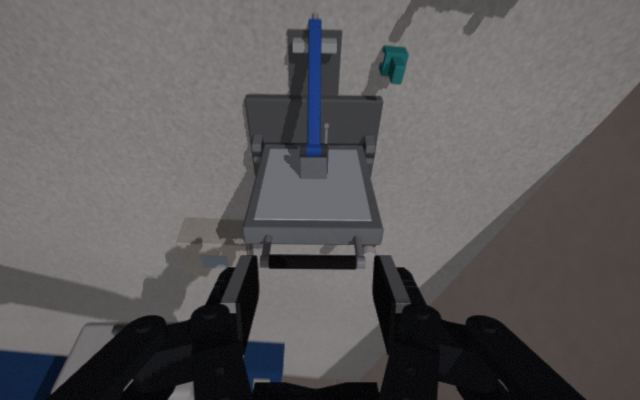

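The leg runs straight from (313,155) to its tip at (315,15), sloping 44° below level. The expected value is 45° with the screen still tipped, so it is fully down. The handle bar is at (313,262) and I'm measuring it next.

Run:
```python
from h import *
a,pa,da=grab('scene','s14')
cm,p,d=load('w14')
# bar = dark pixels region in wrist
g=p.max(2); m=((g<28)).astype(np.uint8); m[:250]=0;m[275:]=0;m[:,:262]=0;m[:,365:]=0
v,u=np.where(m); print('wrist bar',u.min(),u.max(),v.min(),v.max(),u.mean(),v.mean(),len(u))
uw,vw=u.mean(),v.mean()
g=pa.max(2); m=(g<35).astype(np.uint8); m2=np.zeros_like(m); m2[145:165,250:282]=m[145:165,250:282]
n,l,s,c=cv2.connectedComponentsWithStats(m2); i=1+np.argmax(s[1:,4]); print('scene bar',s[i],c[i])
X,e=two(cm,(uw,vw),a,tuple(c[i])); print('2view',X,e,'local',L(X)); print('plane',onz(cm,uw,vw,.2725),L(onz(cm,uw,vw,.2725)))
C=cloud(cm,d); q=C[260:265,280:345].reshape(-1,3); print('depth',np.median(L(q),0))
plan(W([0,.05,.42]),Rt(193.3,0));
```

```text
wrist bar 269 355 255 268 312.0495790458372 261.50982226379796 1069
scene bar [256 150  20  11  55] [265.34545455 154.94545455]
2view [ 0.56340814 -0.0574701   0.2736198 ] 0.0005973123646197273 local [-0.00157308  0.0424298   0.2736198 ]
plane [ 0.56387623 -0.05949767  0.2725    ] [-0.00158399  0.04034893  0.2725    ]
depth [-0.0016092   0.04615857  0.27726263]
travel [-0.2046, -0.0001, 0.0667] rot [-19.52, 20.55, -88.3]
```

Run:
```python
from h import *
plan(W([-.0016,.041,.40]),Rt(193.3,0)); plan(W([-.0016,.10,.44]),Rt(150,0))
```

```text
travel [-0.2041, -0.0019, 0.0886] rot [-19.52, 20.55, -88.3]
travel [-0.1681, -0.0013, 0.0271] rot [-9.79, 24.38, -45.84]
```

drive_tool(
  travel=[
    [-0.025, 0, 0.004],
    [-0.05, 0, 0.008],
    [-0.075, 0, 0.012],
    [-0.1, 0, 0.016],
    [-0.125, 0, 0.02],
    [-0.15, 0, 0.024],
    [-0.168, -0.001, 0.027],
    [-0.168, -0.001, 0.027],
    [-0.168, -0.001, 0.027],
  ],
  delta_rot=[
    [-1, 3, -6],
    [-3, 6, -12],
    [-4, 10, -19],
    [-5, 13, -25],
    [-7, 17, -32],
    [-8, 20, -38],
    [-9.8, 24.4, -45.8],
    [-9.8, 24.4, -45.8],
    [-9.8, 24.4, -45.8],
  ],
  grip=[0.6, 0.6, 0.6, 0.6, 0.6, 0.6, 0.6, 0.6, 0.6],
)

```text
t: 14.07
tcp_pos: [0.5513, -0.0029, 0.5937]
eef_rot: [0.26, 0.966, 0.0, -0.002]
wrist_force: [0.4, 0.1, -0.4]
gripper_width: 0.0686
```

Run:
```python
from h import *
st();plan(W([-.0016,.041,.40]),Rt(193.3,0))
```

```text
t 14.07 tcp [ 0.5513 -0.0029  0.5937] gp [ 0.5508 -0.0027  0.4387] x [-0.865  0.503  0.003] z [-0.003  0.001 -1.   ] F [ 0.4  0.1 -0.4] w 0.0686 q [-0.13  0.29  0.77  2.06  0.    0.4 ]
travel [-0.039, -0.0421, 0.0386] rot [0.02, -0.18, -43.47]
```

drive_tool(
  travel=[
    [-0.006, -0.006, 0.006],
    [-0.012, -0.012, 0.012],
    [-0.018, -0.018, 0.018],
    [-0.025, -0.026, 0.025],
    [-0.032, -0.034, 0.032],
    [-0.039, -0.042, 0.038],
    [-0.039, -0.042, 0.038],
    [-0.039, -0.042, 0.038],
    [-0.039, -0.042, 0.038],
  ],
  delta_rot=[
    [0, 0, -7],
    [0, 0, -14],
    [0, 0, -21],
    [0, 0, -28],
    [0, 0, -35],
    [0, 0, -42],
    [0, 0, -43.5],
    [0, 0, -43.5],
    [0, 0, -43.5],
  ],
  grip=[0.6, 0.6, 0.6, 0.6, 0.6, 0.6, 0.6, 0.6, 0.6],
)

```text
t: 14.82
tcp_pos: [0.5636, -0.0579, 0.5552]
eef_rot: [-0.116, 0.993, 0.0, -0.002]
wrist_force: [0.3, 0.3, 0.8]
gripper_width: 0.0684
```

Run:
```python
from h import *
st();grab('wrist','w15');plan(W([-.0016,.041,.273]),Rt(193.3,0))
cm,p,d=load('w15');print(proj(cm,W([-.0016,.041,.273])))
```

```text
t 14.82 tcp [ 0.5636 -0.0579  0.5552] gp [ 0.563  -0.0578  0.4002] x [-0.973 -0.23   0.004] z [-0.004  0.001 -1.   ] F [0.3 0.3 0.8] w 0.0684 q [-0.22  0.28  0.67  1.97 -0.   -0.45]
travel [-0.0002, -0.0011, 0.1275] rot [0.07, -0.17, 0.01]
(np.float64(313.3169020317651), np.float64(195.6398549178618))
```

View pics/w15.png

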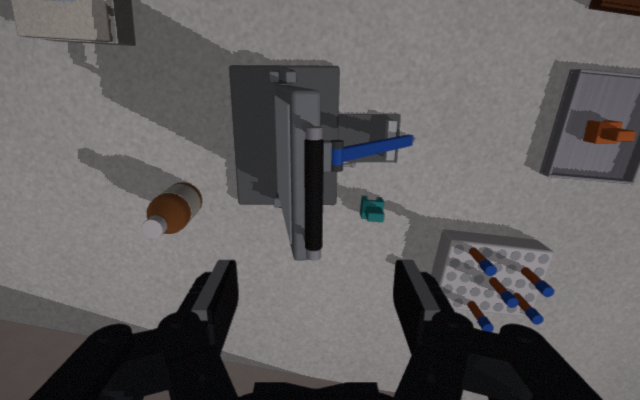

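The bar's middle is at (314,193), as predicted, with the fingers on either side. I'm descending.

drive_tool(
  travel=[
    [0, -0.001, 0.03],
    [0, -0.001, 0.06],
    [0, -0.001, 0.09],
    [0, -0.001, 0.11],
    [0, -0.001, 0.125],
    [0, -0.001, 0.125],
    [0, -0.001, 0.125],
  ],
  delta_rot=[
    [0, 0, 0],
    [0, 0, 0],
    [0, 0, 0],
    [0, 0, 0],
    [0, 0, 0],
    [0, 0, 0],
    [0, 0, 0],
  ],
  grip=[0.6, 0.6, 0.6, 0.6, 0.6, 0.6, 0.6],
)

```text
t: 15.45
tcp_pos: [0.5631, -0.0582, 0.4301]
eef_rot: [-0.116, 0.993, 0.001, -0.002]
wrist_force: [-0.5, 0.4, -0.6]
gripper_width: 0.068
```

Run:
```python
from h import *
st();grab('wrist','w16');plan(W([-.0016,.041,.273]),Rt(193.3,0))
```

```text
t 15.45 tcp [ 0.5631 -0.0582  0.4301] gp [ 0.5624 -0.0581  0.2751] x [-0.973 -0.23   0.005] z [-0.005  0.001 -1.   ] F [-0.5  0.4 -0.6] w 0.068 q [-0.22  0.17  0.28  1.69 -0.   -0.45]
travel [-0.0002, -0.0006, 0.0035] rot [0.03, -0.12, 0.01]
```

View pics/w16.png

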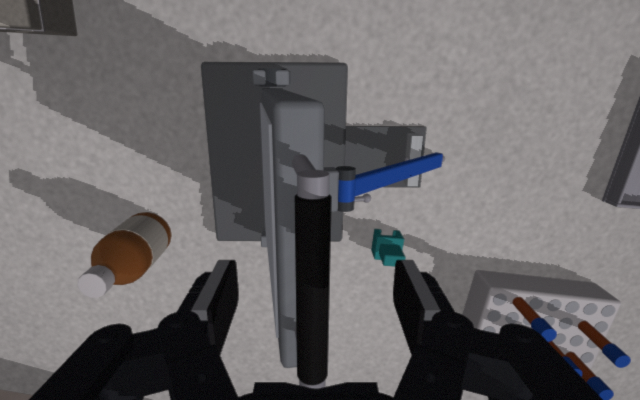

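The bar is centred between the fingers (column 313; finger midpoint 316). I'm closing.

drive_tool(
  travel=[
    [0, 0, 0.002],
    [0, 0, 0.002],
    [0, 0, 0.002],
    [0, 0, 0.002],
    [0, 0, 0.002],
    [0, 0, 0.002],
    [0, 0, 0.002],
    [0, 0, 0.002],
    [0, 0, 0.002],
  ],
  delta_rot=[
    [0, 0, 0],
    [0, 0, 0],
    [0, 0, 0],
    [0, 0, 0],
    [0, 0, 0],
    [0, 0, 0],
    [0, 0, 0],
    [0, 0, 0],
    [0, 0, 0],
  ],
  grip=[-1, -1, -1, -1, -1, -1, -1, -1, -1],
  force=50,
)

```text
t: 16.25
tcp_pos: [0.5636, -0.0586, 0.4305]
eef_rot: [-0.116, 0.993, -0.001, -0.0]
wrist_force: [0.0, -2.1, 4.4]
gripper_width: 0.0123
```

Run:
```python
from h import *
st();s=manip.get_state();R=Ro.from_quat(s['eef_rot']);g=s['tcp_pos']+.155*R.as_matrix()[:,2];l=L(g);print(l)
l0=np.array([0,.241*np.sin(.17),.035+.241*np.cos(.17)]);print(l0)
for k in range(1,11):
    A=.17*(1-k/10); dl=np.array([0,.241*np.sin(A),.035+.241*np.cos(A)])-l0
    print(k,R.inv().apply(RB.apply(dl)).round(4).tolist())
```

```text
t 16.25 tcp [ 0.5636 -0.0586  0.4305] gp [ 0.5636 -0.0588  0.2755] x [-0.973 -0.23   0.   ] z [ 0.    -0.001 -1.   ] F [ 0.  -2.1  4.4] w 0.0123 q [-0.22  0.17  0.28  1.68 -0.   -0.45]
[-0.00170251  0.04109094  0.27549557]
[0.         0.04077295 0.27252593]
1 [-0.0, -0.004, -0.0007]
2 [-0.0, -0.0081, -0.0012]
3 [-0.0, -0.0122, -0.0018]
4 [-0.0, -0.0162, -0.0022]
5 [-0.0, -0.0203, -0.0026]
6 [-0.0, -0.0244, -0.0029]
7 [-0.0, -0.0285, -0.0031]
8 [-0.0, -0.0326, -0.0033]
9 [-0.0, -0.0367, -0.0034]
10 [-0.0, -0.0408, -0.0034]
```

drive_tool(
  travel=[
    [0, -0.004, -0.001],
    [0, -0.008, -0.001],
    [0, -0.012, -0.002],
    [0, -0.016, -0.002],
    [0, -0.02, -0.003],
    [0, -0.024, -0.003],
    [0, -0.029, -0.003],
    [0, -0.033, -0.003],
    [0, -0.037, -0.003],
    [0, -0.041, -0.003],
  ],
  delta_rot=[
    [0, 0, 0],
    [0, 0, 0],
    [0, 0, 0],
    [0, 0, 0],
    [0, 0, 0],
    [0, 0, 0],
    [0, 0, 0],
    [0, 0, 0],
    [0, 0, 0],
    [0, 0, 0],
  ],
  grip=[-1, -1, -1, -1, -1, -1, -1, -1, -1, -1],
)

```text
t: 17.08
tcp_pos: [0.5729, -0.099, 0.4341]
eef_rot: [-0.116, 0.993, -0.001, 0.0]
wrist_force: [-2.6, 3.4, 5.0]
gripper_width: 0.0122
```

Run:
```python
from h import *
st();s=manip.get_state();R=Ro.from_quat(s['eef_rot']);print(L(s['tcp_pos']+.155*R.as_matrix()[:,2]))
for n in ('scene','side','wrist'):
    cm,p,d=grab(n,n+'17');C=L(cloud(cm,d).reshape(-1,3)).reshape(*d.shape,3)
    # panel face: points within x +-.07, z .06-.23, y around
    k=(d>0)&(abs(C[:,:,0])<.07)&(C[:,:,2]>.06)&(C[:,:,2]<.225)&(abs(C[:,:,1])<.05)
    q=C[k]
    if len(q)>50:
        for sgn in (1,-1):
            w=q[np.sign(q[:,1])==sgn]
            if len(w)>50:
                f=np.polyfit(w[:,2],w[:,1],1)
                for _ in range(6):
                    r=w[:,1]-np.polyval(f,w[:,2]); f=np.polyfit(w[abs(r)<.004][:,2],w[abs(r)<.004][:,1],1) if (abs(r)<.004).sum()>30 else f
                print(n,sgn,len(w),'lean',f[0],'y@hub',np.polyval(f,.035),'inl',(abs(r)<.004).sum())
    # leg
    hsv=cv2.cvtColor(p,cv2.COLOR_RGB2HSV);m=cv2.inRange(hsv,(105,120,30),(125,255,255))
    k=(m>0)&(d>0)&(abs(C[:,:,0])<.02)&(C[:,:,1]>.04)&(C[:,:,1]<.2)&(C[:,:,2]<.16); q=C[k]
    if len(q)>20: print(n,'leg slope',np.degrees(np.arctan(np.polyfit(q[:,1],q[:,2],1)[0])),q.min(0).round(3),q.max(0).round(3))
cv2.imwrite('pics/s17z.png',cv2.resize(cv2.imread('pics/scene17.png')[120:320,220:420],None,fx=3,fy=3))
cv2.imwrite('pics/d17z.png',cv2.resize(cv2.imread('pics/side17.png')[140:300,300:480],None,fx=3.5,fy=3.5))
```

```text
t 17.08 tcp [ 0.5729 -0.099   0.4341] gp [ 0.5729 -0.0993  0.2791] x [-0.973 -0.23   0.   ] z [ 0.    -0.001 -1.   ] F [-2.6  3.4  5. ] w 0.0122 q [-0.29  0.21  0.33  1.7  -0.   -0.52]
[-0.00195321 -0.00042752  0.27909807]
scene 1 1251 lean -0.0010792900011619311 y@hub 0.01298410173214389 inl 1097
scene leg slope -35.422572346558574 [-0.011  0.048  0.024] [0.011 0.183 0.145]
side -1 574 lean -0.0041134200290331305 y@hub -0.013842909885097746 inl 574
side leg slope -34.94214285603562 [-0.01   0.044  0.049] [0.009 0.181 0.145]
wrist 1 1849 lean -0.26364445820762783 y@hub 0.06300222447397605 inl 523
wrist leg slope -35.10695657012889 [-0.011  0.043  0.048] [0.008 0.182 0.145]
```

View pics/s17z.png

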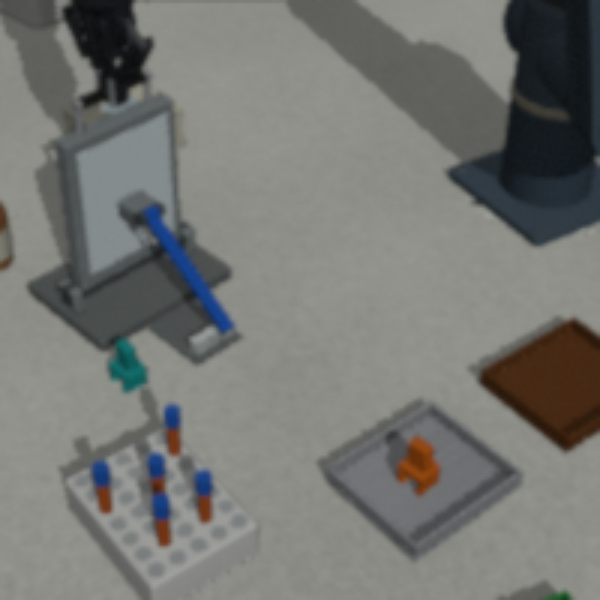

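View pics/wrist17.png

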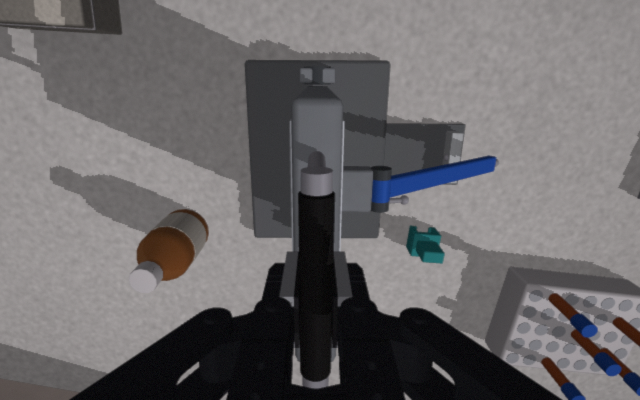

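Both faces of the panel read a lean of 0 to -0.004 rad, the leg slopes 35° below level (fully down), and the clip is in the tray. I'm letting it settle and rechecking.

drive_tool(
  travel=[
    [0, 0, 0],
    [0, 0, 0],
    [0, 0, 0],
    [0, 0, 0],
    [0, 0, 0],
    [0, 0, 0],
  ],
  delta_rot=[
    [0, 0, 0],
    [0, 0, 0],
    [0, 0, 0],
    [0, 0, 0],
    [0, 0, 0],
    [0, 0, 0],
  ],
  grip=[-1, -1, -1, -1, -1, -1],
)

```text
t: 17.73
tcp_pos: [0.5729, -0.0992, 0.4341]
eef_rot: [-0.115, 0.993, -0.001, 0.0]
wrist_force: [-1.8, 4.2, 4.5]
gripper_width: 0.0122
```

Run:
```python
from h import *
st();s=manip.get_state();R=Ro.from_quat(s['eef_rot']);print(L(s['tcp_pos']+.155*R.as_matrix()[:,2]),abs(s['qvel']).max())
for n,sgn in (('scene',1),('side',-1)):
    cm,p,d=grab(n,n+'18');C=L(cloud(cm,d).reshape(-1,3)).reshape(*d.shape,3)
    k=(d>0)&(abs(C[:,:,0])<.07)&(C[:,:,2]>.06)&(C[:,:,2]<.225)&(abs(C[:,:,1]-sgn*.012)<.01); w=C[k]
    f=np.polyfit(w[:,2],w[:,1],1)
    for _ in range(6):
        r=abs(w[:,1]-np.polyval(f,w[:,2]))<.004; f=np.polyfit(w[r][:,2],w[r][:,1],1)
    print(n,f[0],r.sum())
st()
```

```text
t 17.73 tcp [ 0.5729 -0.0992  0.4341] gp [ 0.5729 -0.0995  0.2791] x [-0.973 -0.229  0.   ] z [ 0.    -0.002 -1.   ] F [-1.8  4.2  4.5] w 0.0122 q [-0.29  0.21  0.33  1.7  -0.   -0.52]
[-0.00195487 -0.0006284   0.27910712] 0.0021371721174381704
scene 0.0005340693415708075 1093
side -0.0018536267688666946 579
t 17.83 tcp [ 0.5729 -0.0992  0.4341] gp [ 0.5729 -0.0994  0.2791] x [-0.973 -0.229  0.   ] z [ 0.    -0.002 -1.   ] F [-1.2  3.4  3.7] w 0.0121 q [-0.29  0.21  0.33  1.7  -0.   -0.52]
```

The screen is upright to within 0.002 rad and steady, so I'm handing in.

```bash
python3 -c "
from cell import manip
print(manip.hand_in())"
```

```text
the job is handed in; nothing more can be done
None
```

The job is done and handed in at about 17.8 s. I pulled the orange clip up off its rail and stood it in the steel tray. Then I swung the blue leg past its snap point so it dropped fully down, and brought the screen upright by the black handle, which the gripper still holds.

- **Screen:** its lean reads +0.0005 rad from the scene camera and -0.002 rad from the side camera. It is steady, with about 4 N at the wrist from the hub spring.
- **Leg:** it slopes 35° below level in all three cameras, so it is fully down.
- **Clip:** it is inside the tray, and the rail is bare.
- **Bystanders:** the arm went nowhere near the kit box, tube rack or reagent bottle, and the pictures show nothing out of place.
- **Disagreements:** an automatic lean fit on the wrist image gave -0.26 rad. I discarded it because that camera looks down on the panel's edge and most of the fitted points were not on its face. An early two-view check of the clip tab was also about 15 mm off because I had matched the wrong pixels; I used the depth and height-plane readings instead.

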